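# Lock the cart wheel on its axle with the linchpin from the lower tray

## Task

The linchpin that secures the cart wheel on the repair stand lies in the lower of the two stacked trays: lift off the upper tray, keeping it upright, and stand it aside on the bench. Take out the linchpin, push it fully home through the hole in the axle end so that its thick head bears on the axle, let go of it, and then swing its wire ring over the axle end until it is fully closed. Finally put the upper tray back squarely on the lower one without dropping it, leaving the lower tray, jar, mug and wooden block where they stand.

Things in the scene. Friction and masses are not known exactly. Their poses are not given: they have to be found in the camera images.
- axle: Fixed steel axle end, a square bar with a cross hole, leaning 30 deg from vertical. Origin: centre of the hole's mouth, on the face the pin's head bears on, 123 mm over the bench. x: the way the pin is pushed (30 deg below level, roughly towards the robot); z: along the axle, out of its end; y level. Bar: x 0 to 30, y +-15, its end at z +22. Hole 14 mm diameter, right through, mouth chamfered 2 mm.
- wheel_face (a point): Centre of the face of the black-tyred cart wheel that carries the axle (wheel radius 75, 32 thick, on a wooden stand with a base 190 x 150, within 115 mm of this point in plan, all fixed). Axes as the axle's; it lies at x 15, z -42 of the axle. On it stands a hub of radius 20, up to axle z -18.
- pin: Plain steel linchpin, 0.2 kg, loose on the lower tray's floor, rod along the tray and pointing roughly to the robot, ring folded back. Origin: on the rod's axis at the front face (shoulder) of the head; x along the rod to its tip, z up as it lies. Rod: diameter 12, x 0 to 44, last 6 mm tapered. Fully home: its origin and axes coincide with the axle's (z up the axle, so that the ring clears it).
- pin_head (a point): Centre of the pin's head, a flat-sided block x -34 to 0, y +-12, z +-13 of the pin, good to grip across y. Behind it a narrow neck to x -46 with the ring's cross bolt along y at x -40, its ends at y +-28.
- ring (a joint): Angle of the wire ring about the pin's cross bolt (pin x -40, z 0, along y). 0 = closed, along the rod in the pin's x-y plane, round the axle; pi/2 = standing up along pin +z; 3.14 = folded straight back. Starts at 2.9 to 3.1. Stiff hinge (0.03 N m): it stays where left. Loop of 6 mm wire: legs at y +-25 (56 mm over both), bent in at 90 to 98 mm from the bolt to a thicker end bar.
- ring_end (a point): Middle of the ring's end bar, 98 mm from the cross bolt: a round steel sleeve of diameter 10, 34 long along the pin's y, good to pinch across (it may turn in the fingers) or to push. Closed, it lies 14 mm past the rod's tip (centre to tip).
- upper_tray: Upper plywood tray, 0.6 kg, small pots fixed in it, stacked on the lower tray. Origin: centre of its underside; x along its length. Body 236 x 176, rim at z 56. A foot 200 x 140 x 6 under it sits in the lower tray's opening with 10 mm to spare all round. Pots reach z 59.
- handle (a point): Middle of the upper tray's carrying handle: a flat-sided bar along the tray's x, 200 long, 14 wide (y), z 100 to 124 of the tray, on two posts at x -104 and 104.
- lower_tray: Lower plywood tray, open box 236 x 176 x 60 mm, walls and floor 8 thick, loose on the bench, 1.5 kg. Origin: centre of its underside; x along its length. With the upper tray properly stacked, the upper's origin is 54 mm above this one.
- jar: Bystander: closed glass jar, radius 33, height 100; origin at the centre of its underside.
- mug: Bystander: blue mug, radius 40, height 90, handle to its +y; origin at the centre of its underside.
- clamp_block: Bystander: dark wooden block 120 x 60 x 50 with a short steel stud on top (to z 80); origin at the centre of its underside.
Mind the look-alikes: they are no part of the job. Leave any purple look-alike of the part that bears axle alone.

How it is judged (in metres and radians):
On the way, in this order (a step that is already met when the one before it is completed fails the run):
1. the upper tray stands upright on the bench clear of the lower tray, let go (height (world z) of upper_tray below 0.006 m and angle between upper_tray's own z axis and vertical below 0.05 rad and horizontal distance between upper_tray and lower_tray above 0.14 m and contact force between the fingers and upper_tray below 0.05 N), for 0.2 s.
2. the linchpin is fully home in the axle, let go, its ring still open (over 60 degrees) (x of pin in the frame of axle between -0.005 and 0.004 m and y of pin in the frame of axle between -0.004 and 0.004 m and z of pin in the frame of axle between -0.004 and 0.004 m and angle between the x axis of pin and the x axis of axle, either way round below 0.15 rad and contact force between the fingers and pin below 0.05 N and value of joint ring above 1.05 rad), for 0.2 s.
3. the ring is closed over the axle end (within 0.15 rad), the linchpin still home, let go (x of pin in the frame of axle between -0.005 and 0.004 m and y of pin in the frame of axle between -0.004 and 0.004 m and z of pin in the frame of axle between -0.004 and 0.004 m and angle between the x axis of pin and the x axis of axle, either way round below 0.15 rad and contact force between the fingers and pin below 0.05 N and value of joint ring below 0.15 rad), for 0.2 s.
4. the upper tray is back squarely on the lower tray (horizontal distance between upper_tray and lower_tray below 0.016 m and z of upper_tray in the frame of lower_tray between 0.049 and 0.0585 m and angle between the x axis of upper_tray and the x axis of lower_tray, either way round below 0.14 rad and angle between upper_tray's own z axis and vertical below 0.05 rad), for 0.2 s.
At the end, for the whole second after the job is handed in: The linchpin is home in the axle (shoulder within 5 mm of the axle's face, within 4 mm sideways, 0.15 rad), its ring closed within 0.15 rad; the upper tray is stacked on the lower one (centres within 16 mm, 0.14 rad, level, foot sunk into the opening); all at rest (all of step 4 and x of pin in the frame of axle between -0.005 and 0.004 m and y of pin in the frame of axle between -0.004 and 0.004 m and z of pin in the frame of axle between -0.004 and 0.004 m and angle between the x axis of pin and the x axis of axle, either way round below 0.15 rad and value of joint ring below 0.15 rad and linear speed of each of pin, upper_tray below 0.02 m/s); the robot touches nothing.
It fails at once if the jar, mug or wooden block is moved more than 30 mm (distance of any of jar, mug, clamp_block from where it was at the start of the episode above 0.03 m).
It fails at once if the lower tray is moved more than 30 mm (distance of lower_tray from where it was at the start of the episode above 0.03 m).
It fails at once if the upper tray is tipped more than 0.5 rad (angle between upper_tray's own z axis and vertical above 0.5 rad).
It fails at once if the upper tray is dropped or pressed hard on the lower one (over 100 N) (contact force between upper_tray and lower_tray above 100 N).
It also fails if it takes over 72 s, if anything falls off the work surface, if the arm or the gripper's body presses on something with over 40 N, if the wrist force passes 120 N, or if a joint passes its speed limit or range.

## Robot

A 6-joint arm with a two-finger parallel gripper is mounted at the origin on the work surface. World frame = base frame: x ahead of the robot, y to its left, z up, the work surface at z = 0. Lengths are in mm, angles in rad, forces in N, time in s.
With the tool pointing down it reaches from about 400 to 925 mm from the base axis. Payload 12.5 kg.
Tool frame: the origin (TCP) lies between the finger pads; the fingertips stand 19 mm ahead of it and the grasp point (between the pads) is the TCP (env.tips_ahead is the distance from the TCP to the fingertips, in mm); z points along the fingers, y is the line along which they close (so a half turn about z gives the same grasp; the last joint's range is limited). The gripper opens to 95 mm and grips with 3 to 60 N. Pads are 20 mm wide; open, the fingers measure 119 mm over their backs; the gripper's body (75 mm by 180 mm) begins 59 mm behind the grasp point.
Start: joints at [-1.343, 0.491, 1.559, -0, 1.092, -0.106], TCP at [204.795, -590.511, 233.661] pointing down, gripper open.
Joint ranges: [-3.1, 3.1], [-0.84, 2.19], [0.05, 2.79], [-1.13, 4.28], [0.06, 2.93], [-2.69, 2.69]. Speed limits (rad/s): [2.22, 2.22, 2.79, 3.14, 3.14, 3.14].

## Interface

Orientations are given as [roll, pitch, yaw] about the fixed x, y, z axes, in that order (R = Rz(yaw) Ry(pitch) Rx(roll)).
In Python, from cell import env gives the robot as it stands.
- The arm moves only by the shell command python3 -m crank 'ROWS'. ROWS is JSON, a list of rows, each a list of 5 numbers: the shift along the tool's x, y, z in mm, then the turn about the tool's z in degrees, then the finger opening in mm, from 0 to 95.1. In form: [[dx, dy, dz, yaw, grip], ...]. A call has 1 to 10 rows; each row is the pose to reach, as a shift and turn from the pose commanded when the call began, along the tool's axes at that moment; what a row does not reach only later rows make up. A row lasts 1/12 s, in which the tool goes at most 41.7 mm and 7.16 degrees, less where a joint would pass 70% of its speed; a pose out of reach is approached as far as the arm can. A call with a gripper value outside its range is refused whole. The fingers move at their own pace and stop on an object; the grip force is fixed at half the most. Time passes only in rows, so rows that repeat a pose let the fingers close. It gives the time, the measured TCP pose, the force, the opening and the grip force at its end, in the units of the state.
- env.state(): the state, without advancing time (a new reading comes with each control period).
- env.read_camera(name): name is "side" or "top"; returns a dict with "img" (420x560x3 uint8, blue, green, red), "K" (3x3 intrinsics, pixels), "pose" (4x4, takes a point from camera to world coordinates). Camera axes: x right, y down, z forward; pixel columns grow to the right and rows downward; lengths in mm; the calibration is good to about 2 mm. A picture is of the moment at which its call begins. There is no depth.
- env.job_done(): hands the job in; it is judged then, once.
The state is a dict: "t": time; "joints": joint angles; "qvel": joint speeds; "tau": joint torques, N m; "eef_pos": TCP position; "tcp_rot": TCP orientation; "ft_force": force on the tool from outside, world axes, zero at the start; "moment": the same for the moment, N m; "opening": opening from 0.0 (shut) to 1.0 (fully open); "grip_force": force on a finger pad.
Only numpy, scipy, OpenCV 4.12 (cv2) and the standard library are available. Lean on these libraries where they do the work, as an engineer would, in place of code of your own. Each camera call takes 0.05 s, during which the arm holds its last target. There are 200 camera calls.

## Working session

There is one attempt and no reset: what is moved stays moved. The work goes in short steps, Python scripts to look and compute and a shell command to move; the robot and the scene stay as the last step left them, time stands still between calls to the robot, and variables do not carry over. Pictures are saved under pics/ and viewed, at most 10 in all, crops included, and the job is handed in when it is done.

```bash
ls; mkdir -p pics
python3 - <<'E'
from cell import env
import cv2,numpy as np
print(env.state()); print(env.tips_ahead)
for n in("side","top"):
    c=env.read_camera(n); cv2.imwrite(f"pics/{n}0.png",c["img"]); print(n,c["K"].tolist(),np.round(c["pose"],3).tolist())
E
```

```text
pics
{'t': 0.0, 'joints': array([-1.34259794e+00,  4.91541982e-01,  1.55946512e+00, -1.71583017e-06,
        1.09173869e+00, -1.05597590e-01]), 'qvel': array([-0.00035619, -0.00117262, -0.00019488, -0.00065033,  0.00082999,
        0.00051625]), 'tau': array([ 9.54221764e-05, -6.12648082e+01, -2.58189958e+01,  6.93845353e-02,
        4.82056872e-02, -4.76894411e-05]), 'eef_pos': array([ 204.73763654, -590.25968578,  233.06727502]), 'tcp_rot': array([-3.14044578e+00, -1.20028778e-04,  3.33796703e-01]), 'ft_force': array([-0.37590827,  1.12708874, -0.89876304]), 'moment': array([ 0.02272544, -0.00553972,  0.03865021]), 'grip_force': 0.0, 'opening': 1.0001163555565764}
19.0
side [[537.5949770082138, 0.0, 271.14463012279873], [0.0, 537.5949770082138, 207.52533618235614], [0.0, 0.0, 1.0]] [[0.996, -0.072, 0.05, 416.176], [-0.086, -0.679, 0.729, -1257.611], [-0.019, -0.73, -0.683, 1267.795], [0.0, 0.0, 0.0, 1.0]]
top [[413.70066168742784, 0.0, 278.0620243025351], [0.0, 413.70066168742784, 216.5680101731914], [0.0, 0.0, 1.0]] [[0.022, -0.997, 0.069, 391.414], [-1.0, -0.021, 0.009, -19.731], [-0.007, -0.07, -0.998, 1580.65], [0.0, 0.0, 0.0, 1.0]]
```

View pics/side0.png

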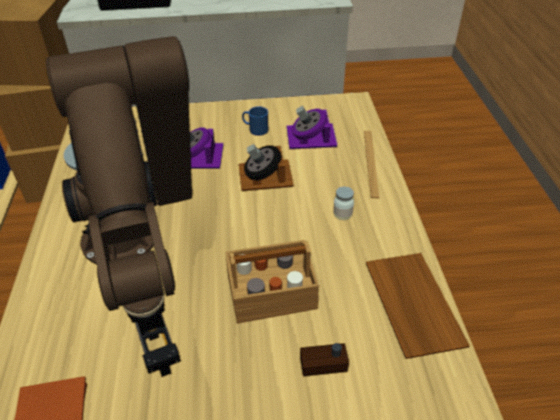

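View pics/top0.png

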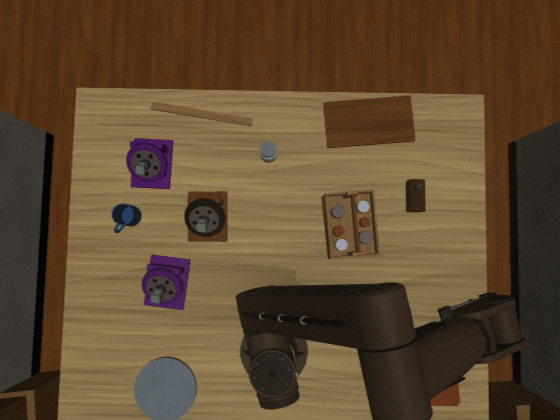

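The job's wheel is the black-tyred one on the brown stand: top (207,217), side (263,162). The two purple stands, at top (150,163) and (165,282), are the look-alikes. The stacked trays are at top (350,225) and side (273,280). I'll confirm this in one enlarged montage.

```bash
cat > h.py <<'E'
import numpy as np,cv2
from cell import env
def cam(n):
    c=env.read_camera(n); return c
def ray(c,uv):
    d=np.linalg.inv(c["K"])@[uv[0],uv[1],1]; P=np.array(c["pose"]); return P[:3,3],P[:3,:3]@d
def onz(c,uv,z):
    o,d=ray(c,uv); return o+d*(z-o[2])/d[2]
def tri(c1,u1,c2,u2):
    o,d=ray(c1,u1);p,e=ray(c2,u2); s=np.linalg.lstsq(np.c_[d,-e],p-o,rcond=None)[0]
    a,b=o+s[0]*d,p+s[1]*e; return (a+b)/2,np.linalg.norm(a-b)
def proj(c,X):
    P=np.linalg.inv(c["pose"]); q=c["K"]@(P[:3,:3]@np.asarray(X,float)+P[:3,3]); return q[:2]/q[2]
def crop(im,cx,cy,w,h,k):
    x,y=int(cx-w//2),int(cy-h//2); t=cv2.resize(im[y:y+h,x:x+w],None,fx=k,fy=k,interpolation=cv2.INTER_CUBIC)
    for i in range(0,w,10):
        cv2.line(t,(i*k,0),(i*k,6),(0,0,255),1); 
        if i%20==0: cv2.putText(t,str(x+i),(i*k,16),0,.35,(0,0,255))
    for i in range(0,h,10):
        cv2.line(t,(0,i*k),(6,i*k),(0,0,255),1)
        if i%20==0: cv2.putText(t,str(y+i),(8,i*k+4),0,.35,(0,0,255))
    return t
E
python3 - <<'E'
from h import *
t=cv2.imread("pics/top0.png");s=cv2.imread("pics/side0.png")
m=np.vstack([np.hstack([crop(t,350,225,100,75,4),crop(s,272,280,100,75,4)]),np.hstack([crop(t,207,217,80,60,5),crop(s,265,162,80,60,5)])])
cv2.imwrite("pics/m1.png",m)
E
```

```text
(no output)
```

View pics/m1.png

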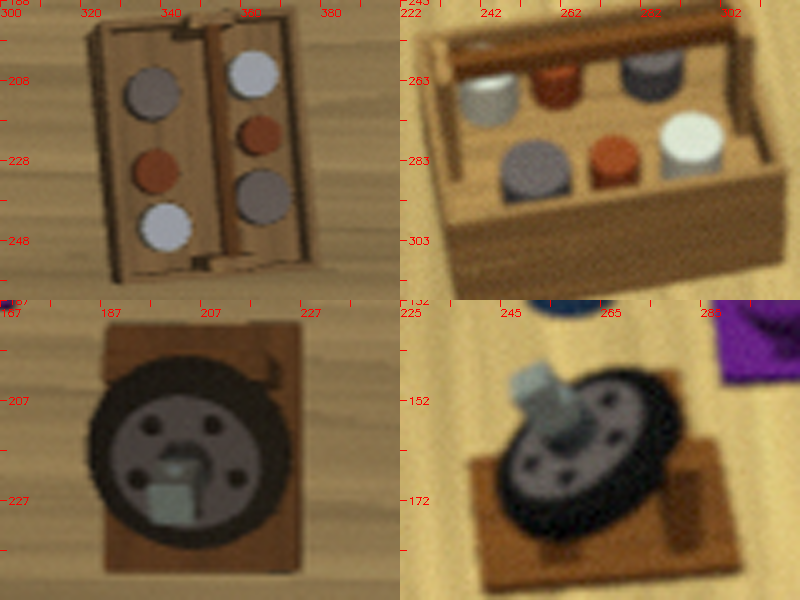

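The montage confirms it. The trays have handle ends at top (352.5,194) and (356.5,252). The black wheel on the brown stand carries the grey square axle, whose end face is centred at top (201.4,227.8) and side (252,149.4). Next I'll compute the positions.

```bash
cat > m.py <<'E'
from h import *
a=cam("top");b=cam("side")
print("tray corners z110",[onz(a,u,110).round(0)[:2].tolist() for u in[(322.5,194.2),(372.5,191.7),(378,253.5),(328,258.5)]])
h=[onz(a,u,178) for u in[(352.5,194.3),(356.5,252.5)]]; print("handle",np.round(h,1).tolist(),np.mean(h,0).round(1))
print("axle end",tri(a,(201.4,227.8),b,(252,149.4)), onz(a,(201.4,227.8),134.5),onz(b,(252,149.4),134.5))
print("wheel c",onz(a,(204,219.4),79))
print("base",[onz(a,(187+x/5,187+(y-300)/5),15).round(0)[:2].tolist() for x,y in[(104,322),(301,322),(301,571),(104,571)]])
for n,u in dict(jar=(268,151),mug=(126,215),blk=(416,195),wb=(369,122),stick=(202,114),tl=(77,89),br=(487,400),bot=(60,400),arm=(275,350)).items(): print(n,onz(a,u,40).round(0)[:2])
E
python3 m.py
```

```text
tray corners z110 [[577.0, -164.0], [590.0, -342.0], [371.0, -363.0], [349.0, -187.0]]
handle [[570.6, -259.2, 178.0], [373.3, -274.6, 178.0]] [ 471.9 -266.9  178. ]
axle end (array([452.58168332, 261.49045801, 130.25403209]), np.float64(11.074533218036672)) [446.87750731 260.61876968 134.5       ] [457.96613027 256.1116456  134.5       ]
wheel c [479.80333625 262.96886355  79.        ]
base [[591.0, 264.0], [594.0, 114.0], [405.0, 109.0], [401.0, 258.0]]
jar [746.  37.]
mug [492. 563.]
blk [ 591. -520.]
wb [ 865. -343.]
stick [883. 292.]
tl [972. 774.]
br [-148. -774.]
bot [-187.  772.]
arm [10. -6.]
```

```bash
cat > go.py <<'E'
import sys,numpy as np
from scipy.spatial.transform import Rotation as R
from cell import env
s=env.state(); r=R.from_euler('xyz',s["tcp_rot"]).as_matrix(); p=s["eef_pos"]
yaw=np.arctan2(r[1,0],r[0,0])
def to(x,y,z,psi=None):
    d=r.T@(np.array([x,y,z])-p); return d.round(1).tolist()+[0 if psi is None else round(-np.degrees(psi-yaw),1)]
print("at",p.round(1),"yaw",round(float(yaw),3),"t",round(s["t"],2))
a=list(map(float,sys.argv[1:]))
for i in range(0,len(a),4): print(a[i:i+4],to(*a[i:i+4]))
E
python3 go.py 472 -267 215 .085 472 -267 166 .085
```

```text
at [ 204.8 -590.4  233.3] yaw 0.334 t 0.2
[472.0, -267.0, 215.0, 0.085] [358.4, -218.0, 18.5, np.float64(14.3)]
[472.0, -267.0, 166.0, 0.085] [358.4, -217.9, 67.5, np.float64(14.3)]
```

```bash
python3 -m crank '[[358,-218,10,14.3,60],[358,-218,10,14.3,60],[358,-218,10,14.3,60],[358,-218,10,14.3,60],[358,-218,10,14.3,60],[358,-218,10,14.3,60],[358,-218,10,14.3,60],[358,-218,10,14.3,60],[358,-218,10,14.3,60],[358,-218,10,14.3,60]]'
python3 - <<'E'
from h import *
s=cam("side")["img"];t=cam("top")["img"]
cv2.imwrite("pics/m2.png",np.hstack([crop(t,350,225,100,100,4),crop(s,272,260,100,100,4)]))
E
python3 go.py 472 -267 166 .085
```

```text
t: 1.03
eef_pos: [470.8, -267.6, 223.7]
tcp_rot: [3.141, -0.0, 0.084]
ft_force: [0.4, -1.4, 0.7]
opening: 0.63
grip_force: 0.0
at [ 472.4 -265.3  223.5] yaw 0.089 t 1.13
[472.0, -267.0, 166.0, 0.085] [-0.6, 1.7, 57.5, np.float64(0.2)]
```

View pics/m2.png

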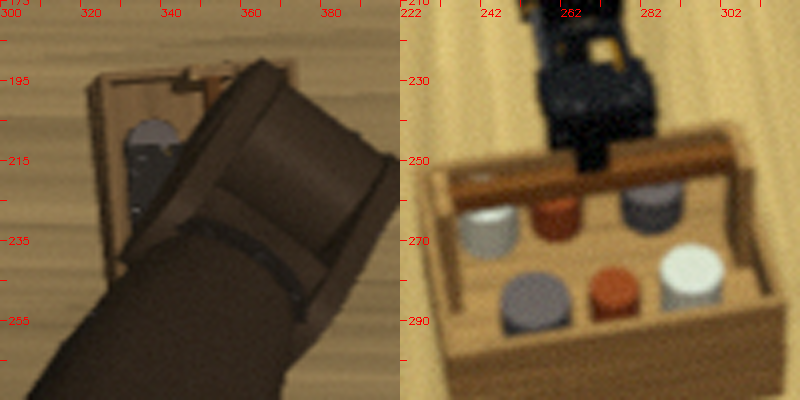

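The side crop shows the fingers at (269,251), over the middle of the handle at (268,254) and straddling it. I'll go down, grip and lift.

```bash
python3 -m crank '[[0,1,30,0,60],[0,1,58,0,60],[0,1,58,0,60],[0,1,58,0,5],[0,1,58,0,5],[0,1,58,0,5],[0,1,58,0,5],[0,1,58,0,5],[0,1,58,0,5],[0,1,58,0,5]]' && python3 -m crank '[[0,0,-5,0,5],[0,0,-15,0,5],[0,0,-30,0,5],[0,0,-50,0,5],[0,0,-55,0,5],[0,0,-55,0,5]]'; python3 go.py 473 3 112
```

```text
t: 1.97
eef_pos: [470.0, -270.5, 166.1]
tcp_rot: [3.141, -0.0, 0.084]
ft_force: [-0.7, 0.3, 0.4]
opening: 0.195
grip_force: 0.0
t: 2.47
eef_pos: [470.3, -270.6, 222.1]
tcp_rot: [3.14, -0.002, 0.084]
ft_force: [-0.1, 0.7, -5.9]
opening: 0.147
grip_force: 30.0
at [ 470.3 -270.6  222.1] yaw 0.084 t 2.47
[473.0, 3.0, 112.0] [25.5, -272.5, 109.7, 0]
```

```bash
python3 -m crank '[[2,-20,0,0,5],[5,-50,0,0,5],[8,-85,0,0,5],[11,-120,0,0,5],[14,-155,0,0,5],[17,-190,0,0,5],[20,-225,0,0,5],[23,-255,0,0,5],[25,-270,0,0,5],[25,-272,0,0,5]]' && python3 -m crank '[[0,0,15,0,5],[0,0,40,0,5],[0,0,65,0,5],[0,0,85,0,5],[0,0,98,0,5],[0,0,104,0,5],[0,0,108,0,5],[0,0,109,0,5],[0,0,109,0,5]]'; python3 go.py
```

```text
t: 3.3
eef_pos: [471.2, 5.4, 219.8]
tcp_rot: [-3.141, 0.002, 0.087]
ft_force: [-0.2, 1.3, -5.5]
opening: 0.145
grip_force: 30.0
t: 4.05
eef_pos: [471.7, 2.5, 113.0]
tcp_rot: [3.141, -0.0, 0.084]
ft_force: [-7.0, 0.8, 15.2]
opening: 0.144
grip_force: 30.0
at [471.7   2.5 113. ] yaw 0.084 t 4.05
```

```bash
python3 -m crank '[[0,0,0,0,45],[0,0,0,0,45],[0,0,0,0,45],[0,0,-1,0,45],[0,0,-20,0,45],[0,0,-60,0,45],[0,0,-100,0,45],[0,0,-120,0,45],[0,0,-120,0,45]]'
python3 - <<'E'
from h import *
a=cam("top");b=cam("side");t=a["img"];s=b["img"]
cv2.imwrite("pics/top3.png",t);cv2.imwrite("pics/side3.png",s)
m=np.vstack([np.hstack([crop(t,350,227,80,60,5),crop(s,275,290,80,60,5)]),np.hstack([crop(t,204,222,50,37,8),crop(s,258,155,50,37,8)])])
cv2.imwrite("pics/m3.png",m)
E
```

```text
t: 4.8
eef_pos: [473.5, 2.6, 236.0]
tcp_rot: [3.14, -0.007, 0.084]
ft_force: [-0.3, -0.0, -0.4]
opening: 0.475
grip_force: 0.0
```

View pics/m3.png

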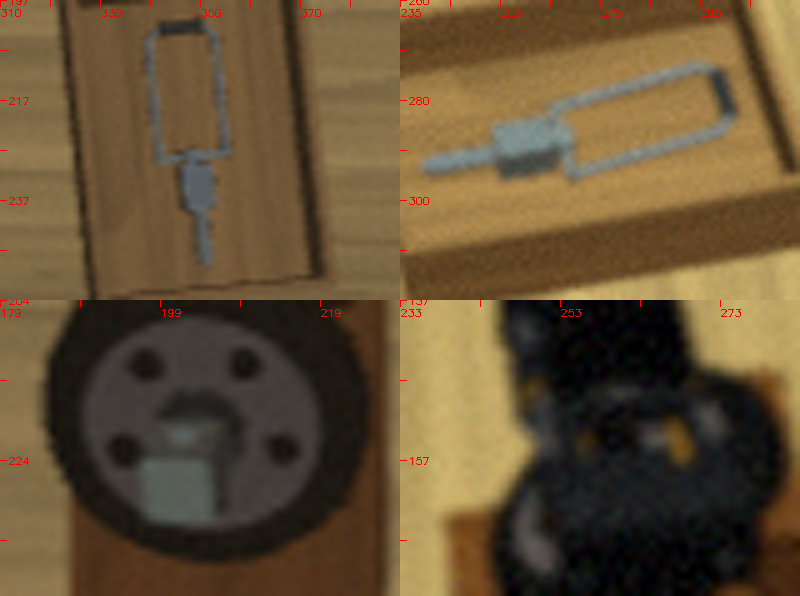

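The montage shows the pin in the lower tray: bolt at top (348.6,228.4), head at (349.8,233.8), rod tip at (351.2,249.8), ring folded back. I'll compute the grasp and take one close crop of the axle for its exact position.

```bash
python3 - <<'E'
from h import *
a=cam("top");b=cam("side")
print("top: bolt",onz(a,(348.6,228.4),21).round(1),"head",onz(a,(349.8,233.8),34).round(1),"tip",onz(a,(351.2,249.8),22).round(1),"end",onz(a,(346.4,202.6),30).round(1))
f=lambda x,y:(235+(x-400)/5,260+y/5)
print("side: headtop",onz(b,f(532,132),34).round(1),"tip",onz(b,f(426,166),21).round(1),"bolt",onz(b,f(563,140),21).round(1))
print("base",[onz(a,(167+x/5,187+(y-300)/5),15).round(0)[:2].tolist() for x,y in[(104,322),(301,322),(301,571),(104,571)]])
t=cv2.imread("pics/top3.png");s=cv2.imread("pics/side0.png")
cv2.imwrite("pics/m4.png",np.hstack([crop(t,202,222,20,28,20),crop(s,256,154,20,28,20)]))
E
python3 go.py
```

```text
top: bolt [ 461.  -272.6   21. ] head [ 440.4 -275.2   34. ] tip [ 380.9 -283.    22. ] end [ 557.6 -261.9   30. ]
side: headtop [ 449.4 -271.7   34. ] tip [ 386.6 -280.    21. ] bolt [ 467.4 -269.    21. ]
base [[589.0, 341.0], [592.0, 190.0], [403.0, 184.0], [400.0, 334.0]]
at [471.5   2.8 230.7] yaw 0.084 t 5.0
```

View pics/m4.png

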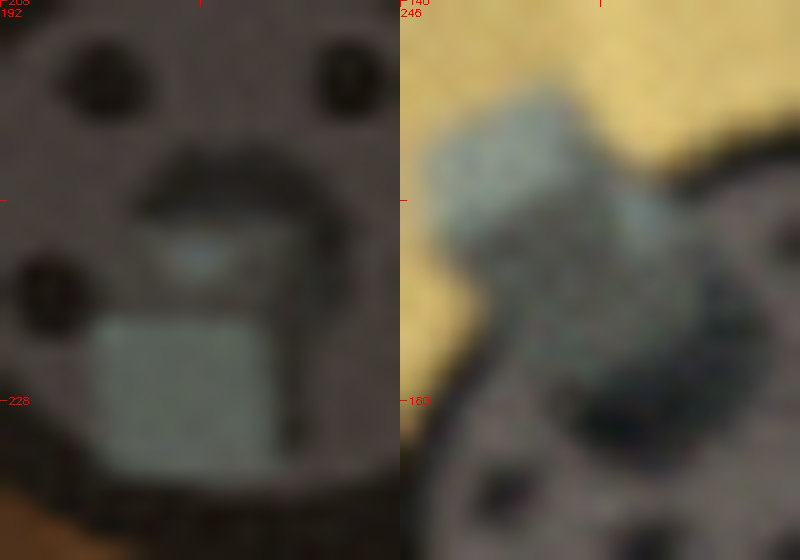

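Run:
```python
from h import *
a=cam("top");b=cam("side")
from scipy.spatial.transform import Rotation as R
psi=.027
x=np.array([-np.cos(psi)*.866,-np.sin(psi)*.866,-.5]);z=np.array([-np.cos(psi)*.5,-np.sin(psi)*.5,.866]);y=np.cross(z,x)
for o in(0,.5):
    E=onz(a,(201.35-o,227.75-o),134.5); H=onz(a,(202.15-o,220.75-o),123); S=onz(b,(258.5-o,150.65-o),123)
    print(o,"from end",(E-15*x-22*z).round(1),"hole top",H.round(1),"hole side",S.round(1), tri(a,(202.15-o,220.75-o),b,(258.5-o,150.65-o)))
    # tcp check: fingertip etc
    X=(E-15*x-22*z); X[2]=123
    for n,q in dict(mouth=(0,0,0),e1=(0,15,22),e2=(0,-15,22),e3=(30,-15,22),e4=(30,15,22)).items():
        P=X+q[0]*x+q[1]*y+q[2]*z; u=proj(b,P); print(n,((u-[246,140]+o)*20+[400,0]).round(0))
```

```text
0 from end [471.  261.4 122.9] hole top [472.3 261.1 123. ] hole side [480.7 261.7 123. ] (array([476.49970933, 261.06582666, 123.21695489]), np.float64(8.422941969488793))
mouth [595. 217.]
e1 [536. 186.]
e2 [521.  84.]
e3 [378. 165.]
e4 [391. 268.]
0.5 from end [472.7 263.3 122.9] hole top [474.  262.9 123. ] hole side [479.2 264.8 123. ] (array([476.52063036, 262.65084438, 124.43592469]), np.float64(5.145738464771862))
mouth [614. 221.]
e1 [555. 190.]
e2 [540.  88.]
e3 [397. 169.]
e4 [410. 271.]
```

```bash
python3 go.py 440.5 -272 90 .12 440.5 -272 31 .12
```

```text
at [471.6   2.8 230.5] yaw 0.084 t 5.1
[440.5, -272.0, 90.0, 0.12] [-53.8, 271.2, 140.5, np.float64(-2.1)]
[440.5, -272.0, 31.0, 0.12] [-53.6, 271.3, 199.5, np.float64(-2.1)]
```

```bash
python3 -m crank '[[-8,40,0,-2,60],[-16,80,0,-2,60],[-24,120,0,-2,60],[-32,160,0,-2,60],[-40,200,10,-2,60],[-48,240,40,-2,60],[-54,271,75,-2,60],[-54,271,110,-2,60],[-54,271,120,-2,60],[-54,271,120,-2,60]]'; python3 go.py 440.5 -272 31 .12
python3 - <<'E'
from h import *
t=cam("top")["img"];s=cam("side")["img"]
cv2.imwrite("pics/m5.png",np.hstack([crop(t,350,227,50,75,8),crop(s,270,280,50,75,8)]))
E
```

```text
t: 5.93
eef_pos: [439.0, -271.5, 107.4]
tcp_rot: [-3.136, 0.006, 0.117]
ft_force: [-0.1, 0.9, -0.1]
opening: 0.632
grip_force: 0.0
at [ 439.  -271.5  107.4] yaw 0.117 t 5.93
[440.5, -272.0, 31.0, 0.12] [1.8, 1.1, 76.3, np.float64(-0.1)]
```

View pics/m5.png

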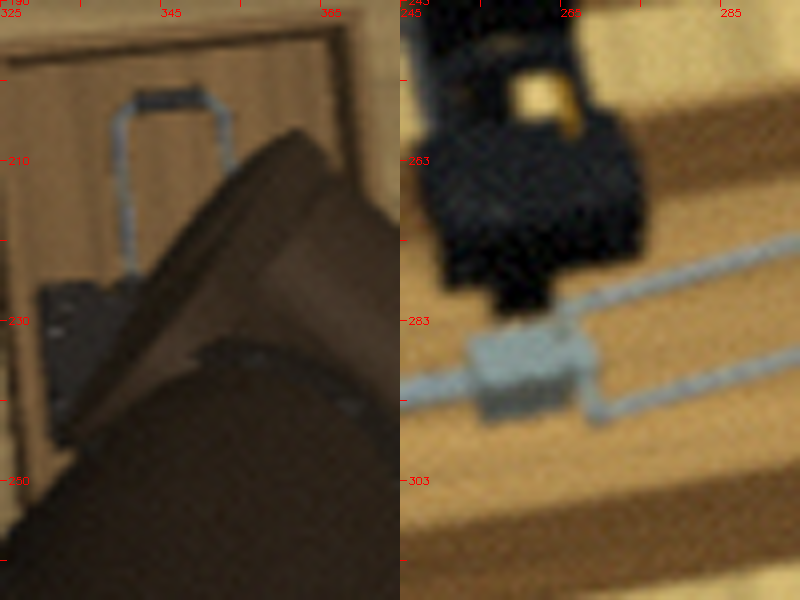

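The side crop shows the fingers straight above the head: near fingertip at (260,280), head top at (261,287). I'll use the fingertip to check the camera's offset against the robot.

Run:
```python
from h import *
b=cam("side"); s=env.state(); p=s["eef_pos"];print(p)
q=p+np.array([0,-36,-19]); print("tip pred",proj(b,q),"obs ~",245+123/8-.5,243+310/8-.5)
print("head top at",onz(b,(245+127/8-.5,243+350/8-.5),34), "3.5px/..", proj(b,q+[10,0,0])-proj(b,q))
```

```text
[ 441.28394453 -271.70172939  112.1701788 ]
tip pred [258.76164475 283.4049433 ] obs ~ 259.875 281.25
head top at [ 446.49411758 -270.82920389   34.        ] 3.5px/.. [ 3.58348891 -0.28448289]
```

```bash
python3 -m crank '[[1,1,25,0,60],[1,1,55,0,60],[1,1,74,0,60],[1,1,80,0,60],[1,1,80,0,60]]' && python3 go.py 440.5 -272 29
```

```text
t: 6.5
eef_pos: [442.3, -272.3, 31.8]
tcp_rot: [-3.141, 0.0, 0.12]
ft_force: [-0.5, 0.2, -0.4]
opening: 0.628
grip_force: 0.0
at [ 442.3 -272.3   31.8] yaw 0.12 t 6.5
[440.5, -272.0, 29.0] [-1.8, -0.6, 2.8, 0]
```

```bash
python3 -m crank '[[0,0,2,0,60],[0,0,2,0,10],[0,0,2,0,10],[0,0,2,0,10],[0,0,2,0,10],[0,0,2,0,10],[0,0,2,0,10],[0,0,2,0,10]]' && python3 -m crank '[[0,0,-10,0,10],[0,0,-30,0,10],[0,0,-60,0,10],[0,0,-75,0,10],[0,0,-75,0,10],[0,0,-75,0,10]]'
python3 - <<'E'
from h import *
a=cam("top");b=cam("side")
cv2.imwrite("pics/top6.png",a["img"]);cv2.imwrite("pics/side6.png",b["img"])
cv2.imwrite("pics/m6.png",np.hstack([crop(b["img"],275,265,80,60,5),crop(a["img"],345,225,80,60,5)]))
E
python3 go.py
```

```text
t: 7.17
eef_pos: [442.2, -273.0, 30.0]
tcp_rot: [3.141, -0.0, 0.119]
ft_force: [-0.6, -1.1, 3.2]
opening: 0.251
grip_force: 30.0
t: 7.67
eef_pos: [442.1, -272.7, 105.4]
tcp_rot: [3.141, -0.001, 0.119]
ft_force: [0.0, 0.4, -2.1]
opening: 0.252
grip_force: 30.0
at [ 441.6 -272.4  104. ] yaw 0.119 t 7.77
```

View pics/m6.png

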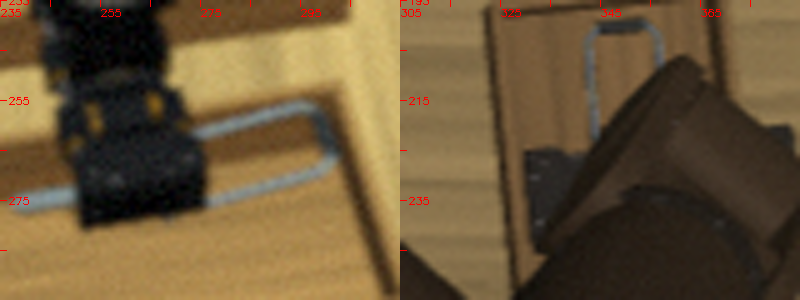

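The side crop shows the pin held level: rod tip at (237,275), ring end bar at (300,262). The hole points 30° down and the tool stays vertical, so I'll tilt the pin in the fingers. To do that I'll lower its tail onto the rim of the lower tray's far end wall.

```bash
python3 - <<'E'
from h import *
a=cam("top");b=cam("side")
t=cv2.imread("pics/top3.png").astype(float).sum(2)/3
for c in(340,344,348,352): print(c,[int(v) for v in t[186:206,c]])
for r in (193,194,195,196): print(r,onz(a,(346,r),60).round(1))
E
python3 go.py 556 -260 95 .12
```

```text
340 [98, 104, 103, 101, 100, 107, 113, 100, 87, 68, 44, 77, 83, 84, 85, 85, 85, 82, 92, 100]
344 [98, 105, 103, 100, 101, 108, 110, 94, 85, 57, 51, 84, 86, 83, 84, 57, 48, 44, 81, 83]
348 [99, 103, 103, 100, 102, 106, 106, 89, 85, 41, 58, 80, 83, 84, 76, 48, 45, 57, 82, 85]
352 [97, 103, 104, 102, 103, 105, 97, 89, 63, 42, 90, 91, 89, 91, 92, 93, 92, 96, 81, 76]
193 [ 590.  -255.4   60. ]
194 [ 586.2 -255.4   60. ]
195 [ 582.5 -255.4   60. ]
196 [ 578.8 -255.5   60. ]
at [ 441.6 -272.4  103.7] yaw 0.119 t 7.87
[556.0, -260.0, 95.0, 0.12] [115.0, 1.3, 8.5, np.float64(-0.1)]
```

```bash
python3 -m crank '[[35,0,0,0,10],[75,0,0,0,10],[110,0,0,0,10],[117,0,0,0,10],[117,0,10,0,10],[117,0,20,0,10],[117,0,25,0,10],[117,0,25,0,10]]' && python3 -m crank '[[0,0,2,0,10],[0,0,4,0,10],[0,0,6,0,10],[0,0,6,0,10]]' && python3 -m crank '[[-0.5,0,1.5,0,10],[-1,0,3,0,10],[-1.5,0,4,0,10],[-1.5,0,4,0,10]]'
```

```text
t: 8.53
eef_pos: [556.3, -258.6, 77.6]
tcp_rot: [-3.139, 0.003, 0.118]
ft_force: [-0.2, 0.5, -0.8]
opening: 0.244
grip_force: 30.0
t: 8.87
eef_pos: [558.0, -259.2, 74.8]
tcp_rot: [3.141, -0.001, 0.119]
ft_force: [-4.7, 0.2, 8.3]
opening: 0.249
grip_force: 30.0
t: 9.2
eef_pos: [557.2, -259.4, 71.5]
tcp_rot: [3.14, -0.002, 0.119]
ft_force: [-2.9, 2.3, 10.9]
opening: 0.247
grip_force: 30.0
```

```bash
python3 -m crank '[[-0.5,0,2,0,10],[-1,0,4,0,10],[-1.5,0,6,0,10],[-1.5,0,6,0,10],[-1.5,0,6,0,10]]'
cat > tip.py <<'E'
from h import *
from scipy.spatial.transform import Rotation as R
# steel mask in side view near the pin; candidate tip/rod pixels; intersect with vertical plane through the tool axis
b=cam("side");s=env.state();p=s["eef_pos"];yaw=s["tcp_rot"][2]
im=b["img"].astype(int); m=((im[...,0]>im[...,2]-12)&(im.sum(2)>270)).astype(np.uint8)
n=np.array([-np.sin(yaw),np.cos(yaw),0]);f=np.array([np.cos(yaw),np.sin(yaw),0])
pts=[]
for v,u in zip(*np.nonzero(m)):
    o,d=ray(b,(u,v)); X=o+d*((p-o)@n)/(d@n); q=X-p; bz=(q@f,q[2])
    if -90<bz[0]<120 and -60<bz[1]<70: pts.append((u,v,*bz))
pts=np.array(pts); print(p.round(1),len(pts))
L=pts[pts[:,2]<-14]
if len(L)>5:
    c=L[:,2:].mean(0); w=np.linalg.svd(L[:,2:]-c)[2][0]; print("rod n",len(L),"c",c.round(1),"slope deg",np.degrees(np.arctan(w[1]/w[0])).round(1),"tip b",L[:,2].min().round(1),"at",L[L[:,2].argmin()].round(1))
    e=np.sort(L[:,2]); 
    for lo in range(-80,-14,6):
        k=L[(L[:,2]>=lo)&(L[:,2]<lo+6)]
        if len(k): print(lo,len(k),k[:,3].mean().round(1),end="; ")
    print()
E
python3 tip.py
```

```text
t: 9.62
eef_pos: [555.1, -259.3, 63.9]
tcp_rot: [3.141, -0.0, 0.119]
ft_force: [0.6, -0.6, -1.4]
opening: 0.25
grip_force: 30.0
[ 555.1 -259.3   63.8] 45
rod n 38 c [-34.6  -9.8] slope deg 10.6 tip b -54.0 at [279.  280.  -54.  -14.4]
-56 4 -12.6; -50 6 -11.9; -44 6 -11.2; -38 6 -10.5; -32 6 -7.6; -26 5 -8.2; -20 5 -7.0;
```

The rod is tilted only 10.6° and the contact force has gone, so the tail slipped off the wall edge. I'll raise it, move further over the wall and repeat.

```bash
python3 -m crank '[[0,0,-8,0,10],[0,0,-18,0,10],[4,0,-18,0,10],[8,0,-18,0,10],[9,0,-18,0,10],[9,0,-18,0,10]]' && python3 -m crank '[[0,0,3,0,10],[0,0,6,0,10],[0,0,9,0,10],[0,0,9,0,10]]' && python3 -m crank '[[-0.3,0,2,0,10],[-0.6,0,4,0,10],[-1,0,6,0,10],[-1,0,6,0,10]]'; python3 tip.py
```

```text
t: 10.17
eef_pos: [564.5, -257.9, 81.5]
tcp_rot: [3.142, 0.0, 0.119]
ft_force: [0.1, -0.8, -2.3]
opening: 0.253
grip_force: 30.0
t: 10.5
eef_pos: [563.8, -257.9, 71.7]
tcp_rot: [-3.141, 0.001, 0.119]
ft_force: [0.6, 0.4, -2.2]
opening: 0.254
grip_force: 30.0
t: 10.83
eef_pos: [563.7, -258.3, 67.8]
tcp_rot: [3.141, -0.002, 0.119]
ft_force: [-1.6, 3.0, 10.1]
opening: 0.25
grip_force: 30.0
[ 563.6 -258.3   67.9] 47
rod n 38 c [-33.2 -10.1] slope deg 15.9 tip b -53.6 at [282.  279.  -53.6 -16.2]
-56 4 -14.4; -50 6 -13.7; -44 5 -11.7; -38 5 -11.4; -32 6 -9.4; -26 6 -6.5; -20 6 -5.8;
```

```bash
python3 -m crank '[[-0.3,0,2,0,10],[-0.6,0,4,0,10],[-1,0,6,0,10],[-1,0,6,0,10],[-1,0,6,0,10]]'; python3 tip.py
```

```text
t: 11.3
eef_pos: [563.0, -258.4, 62.4]
tcp_rot: [3.14, -0.003, 0.119]
ft_force: [-1.7, 3.9, 14.2]
opening: 0.25
grip_force: 30.0
[ 563.  -258.4   62.5] 37
rod n 31 c [-32.8 -14.3] slope deg 25.7 tip b -50.1 at [283.  281.  -50.1 -20.7]
-56 1 -20.7; -50 6 -19.6; -44 5 -17.9; -38 5 -14.9; -32 5 -12.0; -26 6 -10.0; -20 3 -6.7;
```

```bash
python3 -m crank '[[-0.3,0,1.5,0,10],[-0.5,0,3,0,10],[-0.5,0,3,0,10],[-0.5,0,3,0,10]]'; python3 tip.py; sed -e 's/^b=cam("side");s=env.state();p=s\["eef_pos"\];yaw=.*/b=dict(cam("side"));b["img"]=cv2.imread("pics\/side6.png");p=np.array([441.7,-272.6,104.5]);yaw=.119/' tip.py > tip0.py; python3 tip0.py
```

```text
t: 11.68
eef_pos: [562.7, -258.5, 59.6]
tcp_rot: [3.14, -0.003, 0.119]
ft_force: [-1.4, 4.2, 16.0]
opening: 0.249
grip_force: 30.0
[ 562.7 -258.5   59.6] 33
rod n 28 c [-29.8 -15.3] slope deg 25.6 tip b -46.8 at [284.  282.  -46.8 -23.1]
-50 1 -23.1; -44 5 -20.7; -38 5 -17.8; -32 5 -14.8; -26 5 -11.8; -20 7 -11.2; 
[ 441.7 -272.6  104.5] 107
rod n 37 c [-40.5  -3.6] slope deg -3.3 tip b -56.9 at [238.  275.  -56.9  -2.1]
-62 2 0.0; -56 6 -3.2; -50 6 -4.7; -44 7 -3.1; -38 6 -3.4; -32 6 -4.8; -26 4 -3.8;
```

```bash
python3 -m crank '[[-0.3,0,1,0,10],[-0.5,0,2.3,0,10],[-0.5,0,2.3,0,10],[-0.5,0,2.3,0,10]]'; python3 tip.py;  python3 -m crank '[[-2,0,-3,0,10],[-3,0,-10,0,10],[-3,0,-40,0,10],[-3,0,-80,0,10],[-3,0,-120,0,10],[-3,0,-125,0,10],[-3,0,-125,0,10]]'; python3 tip.py; python3 go.py
```

```text
t: 12.12
eef_pos: [562.3, -258.7, 57.4]
tcp_rot: [3.14, -0.003, 0.119]
ft_force: [-1.2, 4.0, 16.4]
opening: 0.249
grip_force: 30.0
[ 562.3 -258.7   57.4] 26
rod n 24 c [-29.2 -17.1] slope deg 30.5 tip b -43.4 at [285.  283.  -43.4 -26.3]
-44 4 -24.4; -38 5 -20.1; -32 5 -17.1; -26 5 -14.1; -20 5 -11.2; 
t: 12.75
eef_pos: [558.9, -259.3, 183.3]
tcp_rot: [3.138, -0.004, 0.119]
ft_force: [-0.2, 0.9, -2.5]
opening: 0.252
grip_force: 30.0
[ 558.1 -258.9  181. ] 31
rod n 29 c [-31.2 -18. ] slope deg 31.6 tip b -44.7 at [283.  255.  -44.7 -26.5]
-50 2 -24.4; -44 6 -23.4; -38 6 -20.7; -32 6 -15.9; -26 5 -14.3; -20 4 -10.5; 
at [ 558.1 -258.9  181. ] yaw 0.119 t 12.8
```

```bash
python3 go.py 558 -50 205 .05  552 265 205 .027 552 265 172.5 .027 535 264.6 162.5 .027
```

```text
at [ 558.1 -258.9  181. ] yaw 0.119 t 12.8
[558.0, -50.0, 205.0, 0.05] [24.7, -207.4, -24.2, np.float64(4.0)]
[552.0, 265.0, 205.0, 0.027] [56.1, -520.9, -24.5, np.float64(5.3)]
[552.0, 265.0, 172.5, 0.027] [56.1, -520.9, 8.0, np.float64(5.3)]
[535.0, 264.6, 162.5, 0.027] [39.2, -522.5, 18.0, np.float64(5.3)]
```

```bash
python3 -m crank '[[5,-15,-15,0.5,10],[10,-45,-24,1,10],[14,-85,-24,2,10],[18,-125,-24,3,10],[22,-165,-24,3.5,10],[26,-205,-24,4,10],[30,-245,-24,5,10],[34,-285,-24,5.3,10],[38,-320,-24,5.3,10],[40,-335,-24,5.3,10]]' && python3 go.py 552 265 205 .027 552 265 172.5 .027
```

```text
t: 13.63
eef_pos: [556.8, 82.3, 202.3]
tcp_rot: [-3.141, 0.004, 0.029]
ft_force: [0.6, 0.0, -1.3]
opening: 0.254
grip_force: 30.0
at [556.8  82.3 202.3] yaw 0.029 t 13.63
[552.0, 265.0, 205.0, 0.027] [0.5, -182.8, -2.6, np.float64(0.1)]
[552.0, 265.0, 172.5, 0.027] [0.6, -182.8, 29.9, np.float64(0.1)]
```

```bash
python3 -m crank '[[0,-30,0,0,10],[0,-65,0,0,10],[0,-100,0,0,10],[0,-135,0,0,10],[0,-165,5,0,10],[0,-180,15,0,10],[0,-183,25,0,10],[0,-183,30,0,10],[0,-183,30,0,10]]' && python3 go.py 535 264.6 162.5 .027; python3 tip.py
python3 - <<'E'
from h import *
a=cam("top");b=cam("side")
cv2.imwrite("pics/m7.png",np.hstack([crop(b["img"],275,140,80,100,5),crop(a["img"],205,215,80,100,5)]));cv2.imwrite("pics/side7.png",b["img"])
E
```

```text
t: 14.38
eef_pos: [552.5, 260.3, 171.8]
tcp_rot: [3.14, 0.004, 0.026]
ft_force: [-0.2, 0.0, -2.7]
opening: 0.25
grip_force: 30.0
at [552.5 260.3 171.8] yaw 0.026 t 14.38
[535.0, 264.6, 162.5, 0.027] [-17.3, -4.8, 9.3, np.float64(-0.0)]
[553.  260.1 172.9] 76
rod n 19 c [-53.3 -29.8] slope deg 26.8 tip b -87.8 at [254.  148.  -87.8 -34.2]
-80 6 -46.3; -74 1 -40.0; -50 1 -25.6; -44 2 -24.0; -38 1 -22.3; -32 3 -17.2; -26 2 -12.9; -20 1 -11.3;
```

View pics/m7.png

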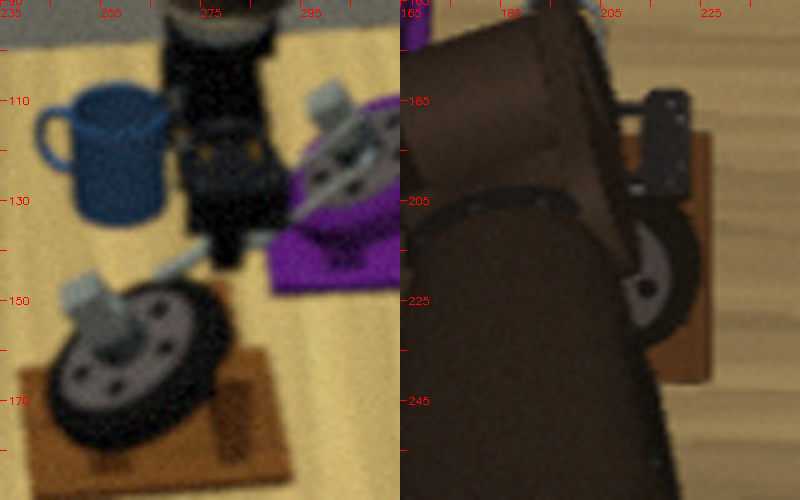

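The side crop shows the pin pointing down at the axle: tip at (265.9,145.1), hole mouth at (258.0,150.2). The rod lines up with the mouth in this view. I'll work out the remaining offset.

Run:
```python
from h import *
b=cam("side");psi=.027
X=np.array([-np.cos(psi)*.866,-np.sin(psi)*.866,-.5]);Z=np.array([-np.cos(psi)*.5,-np.sin(psi)*.5,.866]);Y=np.cross(Z,X)
def aty(uv,y):
    o,d=ray(b,uv); return o+d*(y-o[1])/d[1]
p=env.state()["eef_pos"];print(p)
ty=p[1]-50*np.sin(psi)
T=aty((265.9,145.1),ty); H0=aty((204.5/5+235-.5,90+243/5-.5),p[1])
for ya in(261,263,265):
    M=aty((258.0,150.15),ya); d=M-T; print(ya,"tip",T.round(1),"mouth",M.round(1),"d in axle x,y,z",[round(float(d@q),1) for q in(X,Y,Z)])
v=T-H0; print("rod slope",np.degrees(np.arctan2(v[2],v[0])), "tip rel tcp",(T-p).round(1))
```

```text
[553.70917757 260.41418141 174.67053504]
261 tip [507.3 259.1 146.9] mouth [479.  261.  125.8] d in axle x,y,z [34.9, -2.7, -4.1]
263 tip [507.3 259.1 146.9] mouth [479.1 263.  124.3] d in axle x,y,z [35.6, -4.7, -5.5]
265 tip [507.3 259.1 146.9] mouth [479.2 265.  122.8] d in axle x,y,z [36.2, -6.7, -6.9]
rod slope -142.22779295545791 tip rel tcp [-46.4  -1.3 -27.8]
```

```bash
python3 -m crank '[[-6,-2,5,0,10],[-13,-4,10,0,10],[-20,-4,15,0,10],[-24,-4,18,0,10],[-24,-4,18,0,10],[-24,-4,18,0,10]]' && python3 -m crank '[[-2.6,0,1.5,0,10],[-5.2,0,3,0,10],[-7.8,0,4.5,0,10],[-10.4,0,6,0,10],[-10.4,0,6,0,10]]'; python3 go.py
```

```text
t: 15.08
eef_pos: [529.0, 265.0, 156.4]
tcp_rot: [3.141, 0.0, 0.027]
ft_force: [0.6, -0.4, -0.8]
opening: 0.251
grip_force: 30.0
t: 15.5
eef_pos: [518.1, 264.3, 150.3]
tcp_rot: [3.141, 0.001, 0.027]
ft_force: [-2.4, -1.9, 0.3]
opening: 0.247
grip_force: 30.0
at [518.1 264.3 150.3] yaw 0.027 t 15.5
```

```bash
python3 -m crank '[[-2.6,0,1.5,0,10],[-5.2,0,3,0,10],[-7.8,0,4.5,0,10],[-7.8,0,4.5,0,10]]' &&  python3 -m crank '[[-2.6,0,1.5,0,10],[-5.2,0,3,0,10],[-7.8,0,4.5,0,10],[-7.8,0,4.5,0,10]]'; python3 go.py
```

```text
t: 15.83
eef_pos: [511.0, 264.1, 146.4]
tcp_rot: [3.141, -0.001, 0.027]
ft_force: [-0.7, -3.5, 6.2]
opening: 0.253
grip_force: 30.0
t: 16.17
eef_pos: [503.5, 263.9, 142.1]
tcp_rot: [3.141, -0.002, 0.027]
ft_force: [-0.1, -4.6, 7.9]
opening: 0.252
grip_force: 30.0
at [503.5 263.9 142.1] yaw 0.027 t 16.17
```

```bash
python3 -m crank '[[-0.7,1.5,-1.3,0,10],[-3.3,1.5,0.2,0,10],[-6,1.5,1.7,0,10],[-8.5,1.5,3.2,0,10],[-8.5,1.5,3.2,0,10]]'; python3 tip.py
```

```text
t: 16.58
eef_pos: [493.9, 262.4, 137.5]
tcp_rot: [3.141, 0.001, 0.027]
ft_force: [-0.2, 0.2, -1.9]
opening: 0.254
grip_force: 30.0
[494.2 262.5 137.7] 62
rod n 37 c [-36.5  -2. ] slope deg -2.0 tip b -50.5 at [248.  151.  -50.5 -12.8]
-56 3 -8.5; -50 6 -3.7; -44 10 -0.7; -38 8 1.3; -32 4 2.5; -26 1 -7.0; -20 5 -6.6;
```

```bash
python3 -m crank '[[-1.7,0,1,0,10],[-3.5,0,2,0,10],[-5.2,0,3,0,10],[-5.2,0,3,0,10]]' && python3 -m crank '[[-1.3,0,0.75,0,10],[-2.6,0,1.5,0,10],[-2.6,0,1.5,0,10]]' && python3 -m crank '[[-1.3,0,0.75,0,10],[-2.6,0,1.5,0,10],[-2.6,0,1.5,0,10]]'
```

```text
t: 16.97
eef_pos: [489.6, 262.4, 135.2]
tcp_rot: [-3.142, -0.001, 0.027]
ft_force: [0.9, -0.1, -1.5]
opening: 0.249
grip_force: 30.8
t: 17.22
eef_pos: [488.8, 262.4, 134.7]
tcp_rot: [-3.141, -0.005, 0.027]
ft_force: [7.6, -3.0, 3.9]
opening: 0.254
grip_force: 34.1
t: 17.47
eef_pos: [488.4, 262.4, 134.4]
tcp_rot: [-3.14, -0.011, 0.027]
ft_force: [14.9, -6.0, 10.6]
opening: 0.25
grip_force: 37.7
```

```bash
python3 -m crank '[[2,0,-1,0,10],[2,0,-1,0,38],[2,0,-1,0,38],[2,0,-1,0,38],[2,0,-1,0,38],[2,0,-10,0,38],[2,0,-40,0,38],[2,0,-75,0,38],[2,0,-90,0,5],[2,0,-90,0,5]]'
python3 - <<'E'
from h import *
b=cam("side");a=cam("top");cv2.imwrite("pics/side8.png",b["img"]);cv2.imwrite("pics/top8.png",a["img"])
im=b["img"].astype(int); m=((im[...,0]>im[...,2]-12)&(im.sum(2)>270))
print("steel side px")
for v in range(118,165): 
    u=np.nonzero(m[v,240:310])[0]+240
    if len(u): print(v,"".join("#" if m[v,c] else "." for c in range(244,306)))
psi=.027;A=np.array([474.5,262.5,123])
X=np.array([-np.cos(psi)*.866,-np.sin(psi)*.866,-.5]);Z=np.array([-np.cos(psi)*.5,-np.sin(psi)*.5,.866]);Y=np.cross(Z,X)
for n,q in dict(mouth=(0,0,0),headtopback=(-34,0,13),bolt_near=(-40,28,0),bolt_near2=(-40,-28,0),end_pi=(-138,0,0),end29=(-40-98*np.cos(.3),0,98*np.sin(.3)),tip=(44,0,0)).items(): print(n,proj(b,A+[3,0,0]+q[0]*X+q[1]*Y+q[2]*Z).round(1))
E
python3 go.py
```

```text
t: 18.3
eef_pos: [487.3, 262.8, 226.3]
tcp_rot: [-3.14, -0.006, 0.027]
ft_force: [-0.5, -0.6, -0.1]
opening: 0.313
grip_force: 0.0
steel side px
119 #.............................................................
121 .##...........................................................
122 ..##..........................................................
125 ...............................................##.............
126 ...........................................#..................
127 ...........................................#..................
128 ...........................................##.................
129 ...........................................#..................
132 ...........................................#..................
134 ...............................................##.............
135 ..............................................###.............
136 ............................................#####.............
137 ............................................###...............
138 ............................................#.................
140 .............
[... 213 characters left out ...]
#...................#................
146 ......#####..########..###....#...............................
147 .....##############....###....................................
148 ....#######.#####......####...................................
149 ....######..###.........##....................................
150 ....####......................................................
151 .....#........................................................
154 ....#.........................................................
mouth [257.6 150.6]
headtopback [263.8 143.5]
bolt_near [268.1 150. ]
bolt_near2 [266.4 140.5]
end_pi [291.3 131.6]
end29 [286.1 126.5]
tip [247.1 156.4]
at [486.1 262.3 222.6] yaw 0.027 t 18.4
```

Step 2's mask view puts the head's top rear edge at (263.5,143), against a prediction of (263.8,143.5), so the pin is about home. I'll push it home with closed fingers behind the neck, inside the ring loop.

```bash
python3 -m crank '[[20,0,0,0,0],[47,0,0,0,0],[47,0,0,0,0],[47,0,20,0,0],[47,0,45,0,0],[47,0,62,0,0],[47,0,74,0,0],[47,0,74,0,0]]' && python3 -m crank '[[-2,0,0,0,0],[-4,0,0,0,0],[-6,0,0,0,0],[-6,0,0,0,0]]'; python3 go.py
```

```text
t: 19.07
eef_pos: [532.1, 263.0, 144.9]
tcp_rot: [3.14, 0.004, 0.026]
ft_force: [0.8, -0.2, -0.9]
opening: 0.006
grip_force: 0.2
t: 19.4
eef_pos: [528.9, 263.5, 149.6]
tcp_rot: [-3.141, -0.006, 0.027]
ft_force: [9.1, -2.7, -1.1]
opening: 0.007
grip_force: 4.6
at [528.9 263.5 149.6] yaw 0.027 t 19.4
```

```bash
python3 -m crank '[[-2,0,0,0,0],[-4,0,0,0,0],[-4,0,0,0,0]]' && python3 -m crank '[[-2,0,0,0,0],[-4,0,0,0,0],[-4,0,0,0,0]]';python3 go.py
```

```text
t: 19.65
eef_pos: [528.0, 263.7, 150.7]
tcp_rot: [-3.139, -0.013, 0.027]
ft_force: [21.7, -1.5, -0.9]
opening: 0.004
grip_force: 10.9
t: 19.9
eef_pos: [527.1, 263.8, 151.8]
tcp_rot: [-3.138, -0.021, 0.027]
ft_force: [34.9, -1.5, -1.0]
opening: 0.002
grip_force: 17.5
at [527.1 263.8 151.8] yaw 0.027 t 19.9
```

```bash
python3 -m crank '[[6,0,0,0,0],[14,0,0,0,0],[14,0,-20,0,0],[14,0,-60,0,0],[14,0,-100,0,0],[14,0,-130,0,0],[40,0,-130,0,0],[75,0,-130,0,0],[108,0,-130,0,0],[110,0,-120,0,0]]'
python3 - <<'E'
from h import *
b=cam("side");a=cam("top");cv2.imwrite("pics/side9.png",b["img"]);cv2.imwrite("pics/top9.png",a["img"])
cv2.imwrite("pics/m9.png",np.hstack([crop(b["img"],270,140,57,75,7),crop(a["img"],205,215,57,75,7)]))
E
python3 go.py 628 263 190
```

```text
t: 20.73
eef_pos: [633.2, 265.8, 269.5]
tcp_rot: [-3.141, -0.004, 0.026]
ft_force: [0.8, 0.1, 0.0]
opening: 0.004
grip_force: 0.0
at [628.9 265.7 266.2] yaw 0.026 t 20.83
[628.0, 263.0, 190.0] [-0.7, 2.6, 76.2, 0]
```

View pics/m9.png

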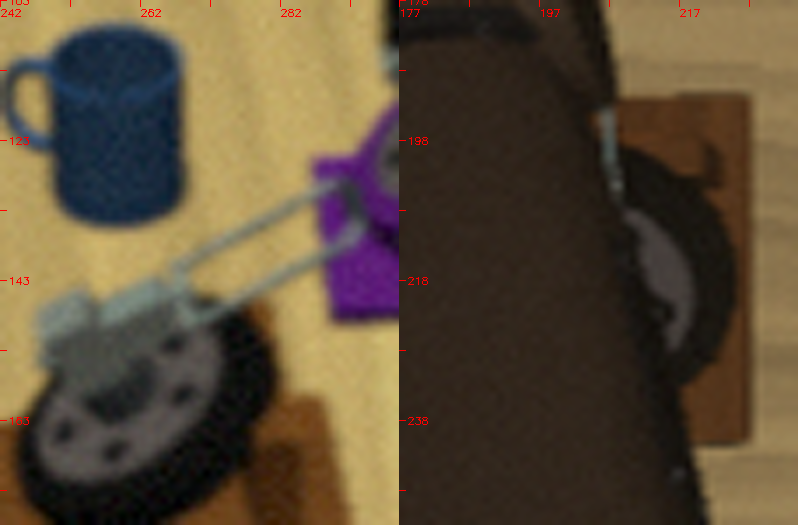

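The crop shows the pin home with its head against the axle. The ring lies straight back, end bar at side (292,132), which matches the prediction for about 3.1 rad. Now I'll sweep it over from behind.

```bash
python3 -m crank '[[-1,2.5,20,0,0],[-1,2.5,50,0,0],[-1,2.5,76,0,0],[-1,2.5,76,0,0],[-1,2.5,76,0,0]]' && python3 -m crank '[[-17,0,-5,0,0],[-32,0,-24,0,0],[-52,0,-40,0,0],[-76,0,-49,0,0],[-101,0,-52,0,0],[-127,0,-49,0,0],[-150,0,-41,0,0],[-160,0,-33,0,0],[-171,0,-25,0,0],[-171,0,-25,0,0]]'; python3 go.py
cat > ring.py <<'E'
from h import *
b=cam("side");psi=.027;A=np.array([477.5,262.5,123])  # incl. side-camera bias of +3
X=np.array([-np.cos(psi)*.866,-np.sin(psi)*.866,-.5]);Z=np.array([-np.cos(psi)*.5,-np.sin(psi)*.5,.866]);Y=np.cross(Z,X)
im=b["img"].astype(int)
for th in np.arange(0,3.2,.25): 
    u=proj(b,A-40*X+98*(np.cos(th)*X+np.sin(th)*Z)); l=proj(b,A-40*X+60*(np.cos(th)*X+np.sin(th)*Z)-25*Y);l2=proj(b,A-40*X+60*(np.cos(th)*X+np.sin(th)*Z)+25*Y)
    print(round(th,2),u.round(0),*[im[int(round(q[1])),int(round(q[0]))].tolist() for q in(u,l,l2)])
cv2.imwrite("pics/last.png",b["img"])
E
python3 ring.py
```

```text
t: 21.25
eef_pos: [627.3, 263.7, 192.3]
tcp_rot: [3.141, 0.002, 0.027]
ft_force: [-0.7, -0.5, 0.0]
opening: 0.003
grip_force: 0.0
t: 22.08
eef_pos: [455.7, 259.1, 218.6]
tcp_rot: [-3.141, -0.001, 0.028]
ft_force: [0.2, -0.2, 1.2]
opening: 0.003
grip_force: 0.1
at [455.7 259.1 218.6] yaw 0.028 t 22.08
0.0 [244. 158.] [100, 163, 186] [105, 113, 107] [62, 67, 62]
0.25 [241. 153.] [92, 159, 177] [117, 133, 128] [63, 74, 70]
0.5 [239. 148.] [109, 173, 195] [91, 154, 179] [69, 77, 76]
0.75 [240. 142.] [94, 157, 180] [90, 144, 170] [117, 130, 117]
1.0 [242. 137.] [97, 154, 181] [95, 137, 152] [108, 141, 150]
1.25 [245. 131.] [65, 88, 97] [40, 36, 31] [87, 118, 132]
1.5 [251. 127.] [5, 3, 5] [59, 42, 21] [99, 168, 194]
1.75 [257. 124.] [4, 8, 6] [65, 47, 30] [99, 124, 134]
2.0 [264. 122.] [60, 42, 21] [61, 43, 21] [96, 155, 179]
2.25 [271. 122.] [99, 165, 188] [82, 132, 150] [86, 153, 172]
2.5 [278. 123.] [86, 151, 174] [101, 165, 188] [102, 164, 187]
2.75 [284. 125.] [102, 166, 190] [96, 158, 183] [99, 161, 184]
3.0 [289. 129.] [121, 26, 91] [95, 155, 178] [92, 155, 180]
```

```bash
python3 -m crank '[[-8,-2,10,0,0],[-15,-2,20,0,0],[-23,-2,34,0,0],[-23,-2,34,0,0],[-23,-2,10,0,0],[-23,-2,-10,0,0],[-30,-2,-10,0,0],[-37,-2,-10,0,0],[-37,-2,-10,0,0]]'; python3 go.py 417 262.5 130; python3 ring.py | cut -c1-60
```

```text
t: 22.88
eef_pos: [420.6, 260.0, 228.5]
tcp_rot: [-3.141, -0.001, 0.026]
ft_force: [0.4, 0.1, -0.3]
opening: 0.006
grip_force: 0.0
at [420.6 260.  228.5] yaw 0.026 t 22.88
[417.0, 262.5, 130.0] [-3.6, -2.6, 98.5, 0]
0.0 [244. 158.] [101, 164, 190] [101, 106, 104] [66, 74, 73]
0.25 [241. 153.] [98, 164, 183] [106, 126, 120] [71, 76, 75]
0.5 [239. 148.] [100, 162, 188] [99, 162, 187] [69, 76, 73]
0.75 [240. 142.] [95, 155, 179] [84, 131, 152] [120, 127, 12
1.0 [242. 137.] [99, 162, 184] [98, 146, 169] [106, 140, 147
1.25 [245. 131.] [56, 77, 82] [68, 65, 55] [88, 118, 129]
1.5 [251. 127.] [60, 40, 30] [54, 33, 11] [101, 166, 194]
1.75 [257. 124.] [67, 45, 30] [65, 46, 22] [101, 132, 145]
2.0 [264. 122.] [56, 39, 24] [55, 40, 18] [86, 147, 173]
2.25 [271. 122.] [100, 163, 187] [81, 132, 148] [89, 149, 17
2.5 [278. 123.] [97, 158, 181] [100, 164, 188] [100, 163, 18
2.75 [284. 125.] [95, 165, 191] [92, 156, 180] [98, 160, 181
3.0 [289. 129.] [121, 27, 94] [93, 156, 182] [95, 153, 179]
```

Run:
```python
from h import *
b=cam("side")["img"].astype(int);o=cv2.imread("pics/side9.png").astype(int)
d=np.abs(b-o).sum(2)
for v in range(110,172): print(v,"".join("#" if d[v,c]>90 else "." for c in range(228,300)))
```

```text
110 .#####################................................................##
111 .#####################.................................................#
112 .#####################..................................................
113 .#####################.................................................#
114 .######################.................................................
115 .#####################..................................................
116 .#####################..................................................
117 .#####################..................................................
118 .#####################..................................................
119 .#####################..................................................
120 .#####################..................................................
121 .#####################..................................................
122 ..####################..................................................
123 ..####################..................................................
124 ..################
[... 2973 characters left out ...]
.......
163 ........................................................................
164 ........................................................................
165 ........................................................................
166 ........................................................................
167 ........................................................................
168 ........................................................................
169 ........................................................................
170 ........................................................................
171 ........................................................................
```

```bash
python3 -m crank '[[4,-2.5,0,0,0],[4,-2.5,15,0,0],[4,-2.5,30,0,0],[0,-2.5,45,0,0],[-3,-2.5,60,0,0],[-3,-2.5,75,0,0],[-3,-2.5,88,0,0],[-3,-2.5,96,0,0],[-3,-2.5,101,0,0],[-3,-2.5,101,0,0]]'; python3 go.py
```

```text
t: 23.82
eef_pos: [415.9, 262.2, 124.7]
tcp_rot: [3.14, 0.005, 0.027]
ft_force: [-5.6, -0.8, -2.3]
opening: 0.007
grip_force: 3.0
at [415.9 262.2 124.7] yaw 0.027 t 23.82
```

```bash
python3 -m crank '[[0,0,3,0,0],[0,0,6,0,0],[0,0,6,0,0]]'
python3 - <<'E'
from h import *
b=cam("side")["img"].astype(int);o=cv2.imread("pics/side9.png").astype(int);cv2.imwrite("pics/side10.png",b)
d=np.abs(b-o).sum(2)
for v in range(122,172): print(v,"".join("#" if d[v,c]>70 else "." for c in range(228,285)))
E
```

```text
t: 24.07
eef_pos: [417.6, 262.6, 120.0]
tcp_rot: [3.142, -0.0, 0.027]
ft_force: [-2.0, -0.5, -0.5]
opening: 0.007
grip_force: 1.2
122 #####################....................................
123 #####################....................................
124 #####################....................................
125 #####################....................................
126 .####################....................................
127 ...###################...................................
128 ..####################...................................
129 ..####################...................................
130 .#####################...................................
131 .######################................................##
132 .######################...............................###
133 ..#####################..............................###.
134 ..#####################............................###...
135 ..#####################..........................####....
136 ..#####################........................####......
137 ..######################............
[... 1547 characters left out ...]
........................
163 .........................................................
164 .........................................................
165 .........................................................
166 .........................................................
167 .........................................................
168 .........................................................
169 .........................................................
170 .........................................................
171 .........................................................[ WARN:0@0.384] global loadsave.cpp:1063 imwrite_ Unsupported depth image for selected encoder is fallbacked to CV_8U.
```

```bash
python3 -m crank '[[-2,0,0,0,0],[-4,0,-10,0,0],[-4,0,-40,0,0],[-4,0,-80,0,0],[-4,0,-110,0,0],[-4,0,-110,0,0]]'
cat > asc.py <<'E'
from h import *
c=cam("side");b=c["img"].astype(int);o=cv2.imread("pics/side9.png").astype(int)
d=np.abs(b-o).sum(2)
g=np.full((420,560),".");g[d>70]="#"
psi=.027;A=np.array([477.5,262.5,123])
X=np.array([-np.cos(psi)*.866,-np.sin(psi)*.866,-.5]);Z=np.array([-np.cos(psi)*.5,-np.sin(psi)*.5,.866]);Y=np.cross(Z,X)
for th,k in((0,"0"),(.3,"3"),(.6,"6")):
  for r,w in((30,25),(45,25),(60,25),(75,25),(90,25),(98,17),(98,0),(98,-17),(90,-25),(75,-25),(60,-25),(45,-25),(30,-25)):
    u=proj(c,A-40*X+r*(np.cos(th)*X+np.sin(th)*Z)+w*Y).round().astype(int); g[u[1],u[0]]=k
for v in range(128,170): print(v,"".join(g[v,228:285]))
E
python3 asc.py
```

```text
t: 24.62
eef_pos: [415.2, 263.2, 236.6]
tcp_rot: [-3.138, -0.01, 0.027]
ft_force: [0.8, 1.5, 0.1]
opening: 0.006
grip_force: 0.0
128 .......########..........................................
129 .......########..........................................
130 .........................................................
131 ........................................................#
132 ......................................................###
133 .....................................................###.
134 ...................................................###...
135 .................................................###.....
136 ...............................................###.......
137 .............................................###.........
138 .............................................#...........
139 ...........................................#.............
140 .........................................................
141 .............6...6....6...6...6...........##...........##
142 .........................................###.........###.
143 ...........6..................3......
[... 932 characters left out ...]
..................
159 .................##......................................
160 ......................0..................................
161 ................0........................................
162 ..................0......................................
163 .........................................................
164 .........................................................
165 .........................................................
166 .........................................................
167 .........................................................
168 .........................................................
169 .........................................................
```

The ring's near leg still shows about 0.1 rad open. The finger had slid down in front of the end bar. I'll press again with the finger centred over the bar.

```bash
python3 go.py 423.5 262.5 130; python3 -m crank '[[4,0,20,0,0],[8,0,50,0,0],[8,0,80,0,0],[8,0,100,0,0],[8,0,105,0,0],[8,0,105,0,0]]' && python3 -m crank '[[0,0,3,0,0],[0,0,6,0,0],[0,0,6,0,0]]' && python3 -m crank '[[0,0,3,0,0],[0,0,6,0,0],[0,0,6,0,0]]'
```

```text
at [414.4 262.8 233.9] yaw 0.027 t 24.67
[423.5, 262.5, 130.0] [8.4, 0.9, 104.0, 0]
t: 25.17
eef_pos: [420.6, 262.2, 124.0]
tcp_rot: [3.14, 0.003, 0.027]
ft_force: [-1.3, 0.2, 0.5]
opening: 0.003
grip_force: 0.4
t: 25.42
eef_pos: [421.7, 262.7, 119.9]
tcp_rot: [-3.141, -0.002, 0.027]
ft_force: [-0.1, -0.5, 3.9]
opening: 0.001
grip_force: 1.8
t: 25.67
eef_pos: [420.1, 262.4, 114.1]
tcp_rot: [3.141, 0.002, 0.026]
ft_force: [-10.8, 1.0, 5.2]
opening: 0.009
grip_force: 5.3
```

```bash
python3 -m crank '[[-3,0,0,0,0],[-6,0,-10,0,0],[-6,0,-40,0,0],[-6,0,-80,0,0],[-6,0,-110,0,0],[-6,0,-115,0,0]]'; python3 asc.py | sed -n 18,36p; python3 go.py
```

```text
t: 26.17
eef_pos: [416.8, 263.1, 234.0]
tcp_rot: [-3.138, -0.008, 0.027]
ft_force: [0.0, -0.3, 0.8]
opening: 0.004
grip_force: 0.0
145 ......................3........0...........#.............
146 ...........6......3....................#..##.###.........
147 ............................0..........##....###.........
148 ..............3..........................................
149 ............6...........0.....#......#...................
150 ............3.6...6....6...6.##6...##.##.................
151 .....................0............####...................
152 ............3...####...........#3##......................
153 ................#0##.......3.###.........................
154 ................###.#..3...###...0.......................
155 .............3.0###3.#..####.............................
156 ...............3####.######..0...........................
157 ................####.###.................................
158 ................0######..0...............................
159 .........................................................
160 ......................0..................................
161 ................0........................................
162 ..................0......................................
163 .........................................................
at [416.4 262.9 232.5] yaw 0.027 t 26.22
```

Contact at the end bar suggests the ring is closed, but the side-view slope is ambiguous. I'll move the arm to above the upper tray and triangulate the end bar from both views.

```bash
python3 go.py 472 2.5 200 .084; python3 -m crank '[[4,40,5,-0.5,45],[10,80,10,-1,45],[16,120,15,-2,45],[24,160,20,-3,45],[32,200,25,-3.3,45],[42,235,30,-3.3,45],[48,258,33,-3.3,45],[48,261,33,-3.3,45],[48,261,33,-3.3,45]]'
python3 - <<'E'
from h import *
a=cam("top");b=cam("side");cv2.imwrite("pics/top11.png",a["img"]);cv2.imwrite("pics/side11.png",b["img"])
o=cv2.imread("pics/top3.png").astype(int); d=np.abs(a["img"].astype(int)-o).sum(2)
for v in range(205,245): print(v,"".join("#" if d[v,c]>60 else("+" if d[v,c]>35 else ".") for c in range(188,216)))
o=cv2.imread("pics/side9.png").astype(int); d=np.abs(b["img"].astype(int)-o).sum(2)
for v in range(145,165): print(v,"".join("#" if d[v,c]>80 else("+" if d[v,c]>40 else ".") for c in range(236,275)))
E
python3 go.py
```

```text
at [416.4 262.9 232.5] yaw 0.027 t 26.22
[472.0, 2.5, 200.0, 0.084] [48.4, 261.9, 32.1, np.float64(-3.3)]
t: 26.97
eef_pos: [470.0, 1.6, 194.5]
tcp_rot: [-3.141, 0.001, 0.081]
ft_force: [0.2, 1.3, 0.2]
opening: 0.469
grip_force: 0.0
205 ...........+###.............
206 ....###########.++##+.......
207 ....+################.......
208 .....##...+###++............
209 .....##....+........+.......
210 ......#..######++..##.......
211 .....+#..######++..###......
212 .....+#+.######++..###......
213 .....##..######....###......
214 .....+#+.+#####+...##.......
215 ......##.+######....##......
216 ......##.+#######..+##......
217 ......##.+#######..+##......
218 ......#+.#######+..+##......
219 ......++.....##+....##......
220 ......##............##......
221 ......##............##......
222 ......##............##......
223 ......##............##......
224 ......##............++......
225 .......#............++......
226 ......+#.............+......
227 ......+#.............#......
228 ......+#.............#......
229 ......##............+#......
230 ......###...........+#......
231 .....
[... 673 characters left out ...]
150 ........+#######################.......
151 ........+#######################+......
152 ......+.+########################......
153 ........##########################.....
154 ......+.+#########################.....
155 ........+#########################.....
156 ........+#########################+....
157 .........####++#########+.########.....
158 .........###++.#######+...++####+......
159 .......+.+++..+#####+...+.++###........
160 ............+.+###+......++####++......
161 .........+..+++###+..+...+#######+.....
162 .........+..++.+####+.++##########+....
163 ................+###########..++##.....
164 ............+.++.##########+..+#+...+..
at [469.8   3.2 194.9] yaw 0.084 t 27.07
```

Run:
```python
from h import *
a=cam("top");psi=.027
X=np.array([-np.cos(psi)*.866,-np.sin(psi)*.866,-.5]);Z=np.array([-np.cos(psi)*.5,-np.sin(psi)*.5,.866])
im=a["img"].astype(int);o=cv2.imread("pics/top3.png").astype(int);d=np.abs(im-o).sum(2).astype(float)
def cen(r0,r1,c0,c1):
    w=d[r0:r1,c0:c1].copy(); w[w<30]=0; return (w.sum(1)@np.arange(r0,r1)/w.sum())
print("bolt row",cen(204,209,193,197),cen(204,209,204,208),"end row",cen(229,237,198,206))
for ax in(474.5,478):
  B=np.array([ax,262.5,123])-40*X
  for th in(-.1,0,.1,.2): print(ax,th,proj(a,B).round(2),proj(a,B+98*(np.cos(th)*X+np.sin(th)*Z)).round(2),proj(a,B+90*(np.cos(th)*X+np.sin(th)*Z))[1].round(2))
for v in range(228,238): print(v,d[v,196:208].astype(int).tolist())
```

```text
bolt row 206.68217054263565 206.6237037037037 end row 232.46312364425162
474.5 -0.1 [200.75 209.87] [203.64 233.14] 231.3
474.5 0 [200.75 209.87] [203.2  234.55] 232.59
474.5 0.1 [200.75 209.87] [202.73 235.74] 233.67
474.5 0.2 [200.75 209.87] [202.24 236.69] 234.53
478 -0.1 [200.78 208.87] [203.67 232.17] 230.33
478 0 [200.78 208.87] [203.23 233.58] 231.61
478 0.1 [200.78 208.87] [202.77 234.76] 232.69
478 0.2 [200.78 208.87] [202.27 235.7 ] 233.54
228 [29, 4, 6, 3, 4, 4, 9, 4, 5, 9, 2, 24]
229 [37, 4, 8, 2, 6, 9, 2, 8, 3, 5, 4, 13]
230 [93, 1, 4, 4, 5, 4, 3, 4, 3, 10, 11, 7]
231 [208, 110, 18, 7, 28, 38, 30, 31, 39, 51, 36, 2]
232 [134, 168, 70, 39, 40, 18, 9, 30, 25, 21, 17, 75]
233 [10, 54, 58, 57, 64, 54, 65, 63, 61, 70, 80, 111]
234 [3, 11, 9, 23, 13, 13, 30, 18, 4, 32, 21, 10]
235 [7, 2, 8, 5, 4, 8, 5, 4, 1, 1, 4, 14]
236 [12, 8, 4, 3, 3, 3, 3, 14, 12, 2, 8, 3]
237 [16, 4, 5, 7, 12, 5, 4, 1, 6, 2, 2, 5]
```

Run:
```python
from h import *
a=cam("top");b=cam("side");psi=.027
X=np.array([-np.cos(psi)*.866,-np.sin(psi)*.866,-.5]);Z=np.array([-np.cos(psi)*.5,-np.sin(psi)*.5,.866]);Y=np.cross(Z,X)
A=np.array([473.5,262.5,123])
for n,q in dict(endfar=(0,0,22),endnear=(30,0,22),headfront=(0,0,13),headback=(-34,0,13),neckback=(-46,0,5),bolt=(-40,0,0)).items(): print(n,proj(a,A+q[0]*X+q[1]*Y+q[2]*Z).round(1),"side",proj(b,A+[3,0,0]+q[0]*X-12*Y+q[2]*Z).round(1),proj(b,A+[3,0,0]+q[0]*X+12*Y+q[2]*Z).round(1))
t3=cv2.imread("pics/top3.png").astype(int).sum(2)//3;t=cv2.imread("pics/top11.png").astype(int).sum(2)//3
for v in range(202,236): print(v,t3[v,197:207].tolist(),t[v,197:207].tolist())
```

```text
endfar [200.7 223.2] side [253.7 144.4] [254.3 148.5]
endnear [201.5 230.8] side [246.5 148.5] [247.  152.6]
headfront [201.1 222.1] side [255.  146.1] [255.6 150.2]
headback [200.3 213.3] side [263.2 141.5] [263.9 145.6]
neckback [200.3 209.2] side [267.3 141.4] [268.  145.5]
bolt [200.7 210.2] side [266.6 143.2] [267.3 147.2]
202 [22, 23, 23, 22, 22, 21, 20, 21, 23, 23] [24, 25, 25, 23, 23, 23, 23, 25, 23, 24]
203 [25, 23, 22, 21, 20, 25, 24, 21, 24, 23] [23, 24, 23, 21, 24, 18, 22, 21, 22, 24]
204 [27, 22, 19, 23, 21, 25, 23, 19, 23, 21] [25, 25, 24, 23, 23, 26, 23, 25, 22, 21]
205 [23, 22, 24, 27, 24, 23, 22, 24, 24, 24] [21, 19, 43, 57, 54, 45, 34, 21, 21, 24]
206 [24, 27, 36, 41, 49, 55, 55, 48, 43, 36] [105, 99, 97, 95, 95, 80, 62, 61, 63, 61]
207 [46, 60, 61, 60, 62, 61, 60, 59, 61, 58] [94, 95, 91, 92, 98, 97, 88, 95, 96, 97]
208 [60, 61, 62, 62, 64, 64, 61, 62, 62, 64] [65, 76, 89, 94, 92, 77, 47, 57, 58, 55]
209 [61, 61, 62, 64, 62, 61, 62, 64, 59, 64] [52, 51, 47, 54, 54, 56, 62, 56, 55, 55]
210 [30, 46, 60, 63, 61, 62, 61, 60, 62, 60] [66, 94, 98, 100, 96, 96, 77, 45, 54
[... 1458 characters left out ...]
 89, 73, 44]
228 [81, 89, 90, 89, 89, 89, 90, 89, 71, 47] [82, 89, 90, 92, 89, 90, 89, 89, 74, 45]
229 [81, 89, 88, 90, 87, 89, 92, 89, 73, 39] [82, 88, 89, 91, 91, 91, 91, 88, 74, 39]
230 [75, 88, 90, 90, 91, 89, 87, 88, 71, 49] [77, 91, 91, 92, 90, 89, 91, 88, 72, 48]
231 [52, 69, 75, 81, 84, 83, 83, 83, 76, 66] [91, 74, 74, 71, 71, 72, 71, 71, 61, 57]
232 [25, 28, 31, 32, 38, 49, 53, 52, 50, 51] [81, 56, 46, 48, 44, 46, 44, 46, 43, 44]
233 [21, 24, 24, 20, 24, 22, 22, 23, 23, 27] [37, 44, 44, 44, 43, 42, 43, 42, 43, 55]
234 [20, 21, 19, 22, 22, 18, 21, 25, 20, 23] [24, 24, 23, 26, 25, 26, 27, 28, 31, 32]
235 [48, 37, 25, 23, 22, 23, 23, 22, 20, 22] [49, 37, 25, 27, 20, 24, 25, 24, 25, 22]
```

The top view shows the pin is about 11 mm out: the head spans rows 209.6–218.9, and home would be 213.3–222.1. The t=20 side view had it home, so the last downward stroke on the ring's front pulled it out. The ring is closed, so I'll push the neck back in.

```bash
python3 go.py 555 262.5 215 .027; python3 -m crank '[[5,-30,-20,0.5,0],[12,-70,-20,1,0],[20,-110,-20,2,0],[28,-150,-20,3,0],[36,-190,-20,3.3,0],[46,-225,-20,3.3,0],[56,-250,-20,3.3,0],[63,-266,-20,3.3,0],[63,-266,-20,3.3,0],[63,-266,-20,3.3,0]]'; python3 go.py 548 262.5 160
```

```text
at [469.9   3.8 195.3] yaw 0.086 t 27.22
[555.0, 262.5, 215.0, 0.027] [106.9, -250.5, -19.7, np.float64(3.4)]
t: 28.05
eef_pos: [509.8, 274.3, 214.9]
tcp_rot: [3.141, 0.0, 0.029]
ft_force: [-0.4, -0.1, -0.4]
opening: 0.006
grip_force: 0.0
at [509.8 274.3 214.9] yaw 0.029 t 28.05
[548.0, 262.5, 160.0] [37.8, 12.9, 54.9, 0]
```

```bash
python3 -m crank '[[20,6,0,0,0],[40,13,0,0,0],[42,13,10,0,0],[42,13,35,0,0],[42,13,56,0,0],[42,13,56,0,0],[42,13,56,0,0]]' && python3 -m crank '[[-5,0,2,0,0],[-10,0,4,0,0],[-15,0,6,0,0],[-19,0,8,0,0],[-19,0,8,0,0]]'; python3 go.py
```

```text
t: 28.63
eef_pos: [552.1, 260.6, 158.7]
tcp_rot: [3.141, 0.002, 0.026]
ft_force: [0.1, 0.1, 0.5]
opening: 0.004
grip_force: 0.0
t: 29.05
eef_pos: [534.1, 261.0, 152.2]
tcp_rot: [-3.141, -0.003, 0.027]
ft_force: [3.3, -0.2, 2.8]
opening: 0.005
grip_force: 1.6
at [534.1 261.  152.2] yaw 0.027 t 29.05
```

```bash
python3 -m crank '[[-2,0,1,0,0],[-4,0,2,0,0],[-4,0,2,0,0]]' && python3 -m crank '[[-2,0,1,0,0],[-4,0,2,0,0],[-4,0,2,0,0]]' && python3 -m crank '[[-2,0,1,0,0],[-4,0,2,0,0],[-4,0,2,0,0]]'
```

```text
t: 29.3
eef_pos: [531.8, 261.1, 150.7]
tcp_rot: [-3.14, -0.006, 0.027]
ft_force: [8.5, 0.9, 7.4]
opening: 0.005
grip_force: 4.3
t: 29.55
eef_pos: [531.2, 261.3, 150.5]
tcp_rot: [-3.138, -0.015, 0.027]
ft_force: [20.1, -1.1, 14.1]
opening: 0.004
grip_force: 10.1
t: 29.8
eef_pos: [530.6, 261.6, 150.4]
tcp_rot: [-3.136, -0.023, 0.027]
ft_force: [31.0, -2.6, 20.1]
opening: 0.003
grip_force: 15.9
```

```bash
python3 -m crank '[[6,0,-2,0,0],[16,0,-10,0,0],[18,0,-45,0,0],[18,0,-70,0,45],[10,40,-70,0,45],[0,80,-70,0,45],[-15,120,-70,0,45],[-30,160,-70,0,45],[-45,200,-65,0,45],[-58,240,-55,0,45]]'
cat > topchk.py <<'E'
from h import *
t=cam("top")["img"].astype(int);o=cv2.imread("pics/top3.png").astype(int);d=np.abs(t-o).sum(2);t=t.sum(2)//3
for v in range(205,237): print(v,t[v,197:207].tolist(),"".join("#" if d[v,c]>60 else("+" if d[v,c]>35 else ".") for c in range(188,214)))
E
python3 topchk.py; python3 go.py
```

```text
t: 30.63
eef_pos: [470.3, 22.3, 201.9]
tcp_rot: [3.142, -0.001, 0.027]
ft_force: [1.8, -1.1, 0.6]
opening: 0.435
grip_force: 0.0
205 [20, 18, 23, 21, 23, 23, 19, 24, 25, 22] ..........................
206 [25, 29, 36, 40, 49, 56, 53, 45, 41, 34] ..........................
207 [48, 60, 63, 60, 61, 63, 61, 63, 62, 60] ..........................
208 [61, 57, 57, 59, 62, 62, 64, 61, 62, 61] ..........................
209 [95, 88, 94, 94, 98, 85, 72, 81, 79, 76] ....+##########.++++......
210 [96, 91, 88, 94, 94, 82, 77, 96, 96, 94] .....#########++#####+....
211 [29, 51, 80, 95, 95, 73, 42, 50, 50, 48] .....+#...####.++.+##.....
212 [29, 41, 46, 49, 54, 56, 59, 57, 53, 61] .....+#...+.+......###....
213 [65, 99, 98, 99, 97, 97, 83, 50, 54, 63] .....+#..######+...###....
214 [71, 93, 92, 90, 91, 93, 79, 52, 52, 64] .....+#..+#####+...+#+....
215 [76, 97, 91, 90, 91, 91, 78, 54, 46, 55] .....+#..+######....##....
216 [78, 96, 91, 90, 92, 89, 81, 59, 42, 39] ......##.+#######..+#+....
217 [80, 92, 91, 93, 91, 90, 83, 63, 43, 33] ......##.+#######..+##....
218 [78, 93, 90, 91, 87, 92, 83, 65
[... 675 characters left out ...]
.....+#....
228 [82, 92, 89, 88, 91, 90, 90, 89, 75, 43] .......##...........+#....
229 [81, 90, 88, 88, 91, 89, 91, 90, 73, 40] ......+#+...........##....
230 [75, 90, 91, 90, 90, 89, 88, 87, 72, 49] ......###............##...
231 [53, 71, 74, 84, 92, 96, 86, 83, 76, 65] .......##.....+......##...
232 [25, 26, 27, 33, 38, 48, 53, 50, 52, 51] .......##...........###...
233 [30, 22, 22, 21, 26, 22, 22, 25, 26, 22] .......##...........+##...
234 [77, 40, 28, 27, 26, 24, 26, 21, 25, 23] .......###+.........###...
235 [74, 57, 41, 39, 42, 45, 43, 42, 44, 41] ........+##+++##+#+###....
236 [51, 42, 43, 40, 41, 41, 41, 43, 42, 40] ..........+++..++++##.....
at [468.1  17.5 199.9] yaw 0.025 t 30.68
```

The head now spans rows 212.6–221.5. Allowing for the tail sagging in the hole's clearance, that is home. I'll check the ring angle once more from both views.

```bash
python3 -m crank '[[0,15,0,0,45],[0,15,0,0,45]]' >/dev/null
python3 - <<'E'
from h import *
a=cam("top");t=a["img"].astype(int);o=cv2.imread("pics/top3.png").astype(int);d=np.abs(t-o).sum(2)
for v in range(233,241): print(v,d[v,195:210].tolist())
b=cam("side");s=b["img"].astype(int);o=cv2.imread("pics/side0.png").astype(int);d=np.abs(s-o).sum(2)
for v in range(140,172): print(v,"".join("#" if d[v,c]>70 else("+" if d[v,c]>40 else ".") for c in range(234,275)))
psi=.0
for tilt in(0,.05):
  c,sn=np.cos(np.pi/6-tilt),np.sin(np.pi/6-tilt)
  X=np.array([-c,0,-sn]);Z=np.array([-sn,0,c]);Y=np.array([0,-1,0])
  for th in(0,.1,.2):
    B=np.array([474.5,262.5,123])-42*X; e=lambda r,w:B+r*(np.cos(th)*X+np.sin(th)*Z)+w*Y
    p,q=proj(b,e(30,25)),proj(b,e(88,25)); print(tilt,th,"top bolt/end rows",proj(a,e(0,0))[1].round(2),proj(a,e(98,0))[1].round(2),"side near leg",p.round(1),q.round(1),"slope",((q-p)[1]/(q-p)[0]).round(2),"end",proj(b,e(98,0)).round(1))
E
```

```text
233 [138, 151, 29, 4, 3, 12, 4, 9, 12, 6, 13, 2, 5, 49, 150]
234 [66, 178, 177, 43, 20, 20, 11, 29, 25, 4, 14, 2, 24, 113, 175]
235 [8, 42, 79, 65, 57, 57, 63, 56, 58, 62, 63, 59, 144, 175, 90]
236 [5, 5, 15, 49, 63, 51, 35, 29, 32, 41, 58, 47, 75, 57, 7]
237 [5, 6, 2, 20, 37, 31, 42, 46, 37, 35, 25, 32, 12, 4, 3]
238 [4, 5, 2, 9, 7, 2, 6, 8, 4, 9, 1, 8, 4, 4, 10]
239 [9, 2, 13, 2, 3, 2, 3, 3, 12, 3, 2, 5, 4, 4, 4]
240 [5, 5, 6, 3, 3, 4, 1, 2, 3, 3, 4, 8, 3, 2, 6]
140 ...........############################+.
141 .....+.....###########################+..
142 .........+..##########################+..
143 ...........+#########################....
144 .....+......########################+....
145 ...........+########################.....
146 ...........+######################.+.....
147 ...........+###################+#+.......
148 ............########################+....
149 ..+.........#########################+...
150 ...+........#########################+...
151 .........+###########################+...
152 .........############################+...
153 .+...+.+#####################
[... 802 characters left out ...]
.............##++##++.....+..++#+++...
0 0 top bolt/end rows 209.35 234.06 side near leg [260.1 153.4] [246.1 160.9] slope -0.54 end [243.4 157.9]
0 0.1 top bolt/end rows 209.35 235.24 side near leg [259.7 152.8] [244.9 159.2] slope -0.44 end [242. 156.]
0 0.2 top bolt/end rows 209.35 236.19 side near leg [259.4 152.2] [243.8 157.4] slope -0.34 end [240.8 154. ]
0.05 0 top bolt/end rows 209.11 234.41 side near leg [260.2 153.5] [245.8 160.5] slope -0.49 end [243.  157.3]
0.05 0.1 top bolt/end rows 209.11 235.48 side near leg [259.8 152.9] [244.6 158.8] slope -0.39 end [241.7 155.4]
0.05 0.2 top bolt/end rows 209.11 236.29 side near leg [259.5 152.2] [243.7 156.9] slope -0.3 end [240.7 153.4]
```

```bash
python3 go.py 424 262 205 .027; python3 go.py 424 262 128 .027 | tail -1
```

```text
at [471.9   8.6 201.3] yaw 0.026 t 30.95
[424.0, 262.0, 205.0, 0.027] [-41.4, -254.5, -3.6, np.float64(-0.1)]
[424.0, 262.0, 128.0, 0.027] [-41.4, -254.5, 73.4, np.float64(-0.1)]
```

```bash
python3 -m crank '[[-5,-40,-15,0,0],[-10,-80,-15,0,0],[-18,-120,-15,0,0],[-26,-160,-15,0,0],[-34,-200,-15,0,0],[-41,-235,-15,0,0],[-41,-253,-10,0,0],[-41,-255,0,0,0],[-41,-255,10,0,0],[-41,-255,10,0,0]]'; python3 go.py 424 262 130
```

```text
t: 31.78
eef_pos: [423.0, 262.6, 189.3]
tcp_rot: [3.14, 0.003, 0.029]
ft_force: [0.5, 0.0, 0.2]
opening: 0.005
grip_force: 0.0
at [423.  262.6 189.3] yaw 0.029 t 31.78
[424.0, 262.0, 130.0] [1.1, 0.6, 59.3, 0]
```

```bash
python3 -m crank '[[1,0,25,0,0],[1,0,50,0,0],[1,0,62,0,0],[1,0,62,0,0]]' && python3 -m crank '[[0,0,3,0,0],[0,0,6,0,0],[0,0,6,0,0]]' && python3 -m crank '[[0,0,1,0,0],[0,0,2,0,0],[0,0,2,0,0]]'
```

```text
t: 32.12
eef_pos: [424.4, 261.6, 127.2]
tcp_rot: [3.14, 0.004, 0.026]
ft_force: [-0.4, -0.3, 0.4]
opening: 0.006
grip_force: 0.0
t: 32.37
eef_pos: [425.6, 262.4, 123.7]
tcp_rot: [-3.141, -0.001, 0.026]
ft_force: [0.3, 0.0, 0.3]
opening: 0.005
grip_force: 0.2
t: 32.62
eef_pos: [425.4, 262.4, 121.5]
tcp_rot: [-3.142, -0.0, 0.027]
ft_force: [-0.4, -1.0, 1.4]
opening: 0.002
grip_force: 0.5
```

```bash
python3 -m crank '[[0,0,1,0,0],[0,0,1.5,0,0],[0,0,1.5,0,0]]' && python3 -m crank '[[0,0,1,0,0],[0,0,1.5,0,0],[0,0,1.5,0,0]]'
```

```text
t: 32.87
eef_pos: [425.2, 262.4, 119.7]
tcp_rot: [3.141, 0.0, 0.027]
ft_force: [-1.5, -1.0, 1.6]
opening: 0.006
grip_force: 0.6
t: 33.12
eef_pos: [425.3, 262.4, 118.1]
tcp_rot: [3.141, 0.0, 0.027]
ft_force: [-1.1, 0.5, 0.6]
opening: 0.008
grip_force: 0.7
```

```bash
python3 -m crank '[[0,0,1,0,0],[0,0,1.5,0,0],[0,0,1.5,0,0]]' && python3 -m crank '[[0,0,1,0,0],[0,0,1.5,0,0],[0,0,1.5,0,0]]'
```

```text
t: 33.37
eef_pos: [425.5, 262.4, 116.8]
tcp_rot: [3.141, -0.0, 0.027]
ft_force: [-2.0, -1.4, 3.7]
opening: 0.003
grip_force: 2.0
t: 33.62
eef_pos: [425.7, 262.3, 115.8]
tcp_rot: [-3.142, -0.001, 0.027]
ft_force: [-2.2, -3.4, 10.2]
opening: 0.005
grip_force: 6.2
```

Firm stop at 10 N with the finger on top of the bar, so the ring is closed. I'll rise straight up, go over the handle and recheck.

```bash
python3 -m crank '[[0,0,-5,0,0],[0,0,-30,0,0],[0,0,-65,0,0],[0,0,-90,0,0],[2,30,-90,0,45],[6,70,-90,-1,45],[14,110,-90,-2,45],[22,150,-90,-3,45],[30,190,-85,-3.3,45],[38,225,-80,-3.3,45]]' >/dev/null; python3 -m crank '[[5,20,0,0,45],[8,33,0,0,45],[8,33,0,0,45],[8,33,0,0,45]]'; python3 topchk.py | cut -c1-6,48-90 ; python3 go.py 471.7 2.5 112 .084
```

```text
t: 34.78
eef_pos: [480.2, 6.0, 195.2]
tcp_rot: [-3.142, -0.0, 0.083]
ft_force: [-0.4, 0.5, 0.5]
opening: 0.472
grip_force: 0.0
205 [2........................
206 [2........................
207 [4........................
208 [6........................
209 [9...+##########.++++......
210 [9...################+....
211 [3...+#..+####+++..+#.....
212 [3...+#..+#.++.....##+....
213 [6...+#..######++..###....
214 [6...##..+#####.+..+#.....
215 [7...##...######...+#.....
216 [7....##.+######+..##+....
217 [7....##..#######+.+##....
218 [7....##.+######+..+##....
219 [8....++.+#####+...+##....
220 [8....##.+##........##....
221 [7.....##..+#++.#+...##....
222 [5....##............##....
223 [5....##............##....
224 [8....##............++....
225 [8....+#.............#....
226 [8....+#.............+....
227 [8....##+...........+#....
228 [8.....##...........+#....
229 [8....+#+...........##....
230 [7....+##...........+#....
231 [5.....##............##...
232 [2.....##...........+##...
233 [3.....##+..........+##...
234 [8.....+###+........###...
235 [6.......+#+++++######....
236 [5........+++..++++#+.....
at [480.    6.7 195.2] yaw 0.084 t 34.83
[471.7, 2.5, 112.0, 0.084] [-8.6, 3.5, 83.2, np.float64(-0.0)]
```

```bash
python3 - <<'E'
from h import *
a=cam("top")["img"];o=cv2.imread("pics/top3.png")
g=lambda i:cv2.cvtColor(i,cv2.COLOR_BGR2GRAY).astype(np.float32)
A,O=g(a),g(o)
for n,(r0,r1,c0,c1) in dict(far=(186,201,322,380),near=(248,266,322,384),left=(190,262,316,334),right=(190,262,368,386)).items(): print(n,np.round(cv2.phaseCorrelate(O[r0:r1,c0:c1],A[r0:r1,c0:c1]),2).tolist() if 0 else cv2.phaseCorrelate(np.ascontiguousarray(O[r0:r1,c0:c1]),np.ascontiguousarray(A[r0:r1,c0:c1])))
E
python3 -m crank '[[-4,1.5,0,0,45],[-8.5,3.5,20,0,45],[-8.5,3.5,50,0,45],[-8.5,3.5,75,0,45],[-8.5,3.5,83,0,45],[-8.5,3.5,83,0,45],[-8.5,3.5,83,0,45]]'; python3 go.py 471.7 2.5 112
```

```text
far ((0.05279149467005695, 0.45136515245317366), 1.0012872184647454)
near ((0.02247730508434742, 0.013712259977225472), 0.947761110133595)
left ((0.08749520753800155, 0.03977338888239501), 1.0116300505620461)
right ((-0.03903800128660606, -0.08286414559838562), 1.0334751668535633)
t: 35.47
eef_pos: [472.1, 2.5, 112.8]
tcp_rot: [3.142, 0.0, 0.085]
ft_force: [0.4, 0.4, -0.3]
opening: 0.472
grip_force: 0.0
at [472.1   2.5 112.8] yaw 0.085 t 35.47
[471.7, 2.5, 112.0] [-0.4, -0.1, 0.8, 0]
```

```bash
python3 -m crank '[[0,0,0.5,0,5],[0,0,0.5,0,5],[0,0,0.5,0,5],[0,0,0.5,0,5],[0,0,0.5,0,5],[0,0,0.5,0,5]]' && python3 -m crank '[[0,0,-5,0,5],[0,0,-20,0,5],[0,0,-50,0,5],[0,0,-80,0,5],[0,0,-102,0,5],[0,0,-105,0,5],[0,0,-105,0,5]]'; python3 go.py 470.2 -270.6 217 .084
```

```text
t: 35.97
eef_pos: [471.9, 2.2, 112.0]
tcp_rot: [-3.142, -0.0, 0.084]
ft_force: [-0.8, 0.9, -3.8]
opening: 0.149
grip_force: 30.0
t: 36.55
eef_pos: [471.9, 2.1, 217.3]
tcp_rot: [3.141, -0.002, 0.084]
ft_force: [0.5, 0.1, -6.6]
opening: 0.145
grip_force: 30.0
at [471.9   2.1 217.3] yaw 0.084 t 36.55
[470.2, -270.6, 217.0, 0.084] [-24.7, 271.6, 0.4, np.float64(0.0)]
```

```bash
python3 -m crank '[[-2,20,0,0,5],[-5,50,0,0,5],[-8,85,0,0,5],[-11,120,0,0,5],[-14,155,0,0,5],[-17,190,0,0,5],[-20,225,0,0,5],[-23,255,0,0,5],[-24.5,270,0,0,5],[-24.7,271.6,0,0,5]]' >/dev/null && python3 -m crank '[[0,0,0,0,5],[0,0,10,0,5],[0,0,25,0,5],[0,0,34,0,5],[0,0,34,0,5]]'; python3 go.py 470.2 -270.6 166 .084
```

```text
t: 37.8
eef_pos: [469.4, -268.9, 180.3]
tcp_rot: [-3.139, 0.003, 0.085]
ft_force: [-0.4, 0.9, -6.3]
opening: 0.147
grip_force: 30.0
at [ 469.4 -268.9  180.3] yaw 0.085 t 37.8
[470.2, -270.6, 166.0, 0.084] [0.7, 1.8, 14.3, np.float64(0.1)]
```

```bash
python3 -m crank '[[0.7,1.5,0,0,5],[0.7,1.5,3,0,5],[0.7,1.5,6,0,5],[0.7,1.5,9,0,5],[0.7,1.5,12,0,5],[0.7,1.5,13,0,5],[0.7,1.5,14,0,5],[0.7,1.5,14,0,5],[0.7,1.5,14,0,5]]'; python3 go.py
```

```text
t: 38.55
eef_pos: [471.0, -272.1, 168.9]
tcp_rot: [3.141, -0.0, 0.084]
ft_force: [-0.3, 0.4, -6.4]
opening: 0.147
grip_force: 30.0
at [ 471.  -272.1  168.9] yaw 0.084 t 38.55
```

```bash
python3 -m crank '[[0,0,1,0,5],[0,-1,2,0,5],[0,-1,3,0,5],[0,-1,3,0,5]]' && python3 -m crank '[[0,0,0.7,0,5],[0,0,1.2,0,5],[0,0,1.2,0,5]]'
```

```text
t: 38.88
eef_pos: [470.9, -271.0, 166.0]
tcp_rot: [3.141, -0.0, 0.084]
ft_force: [-2.2, 2.2, -2.4]
opening: 0.143
grip_force: 30.0
t: 39.13
eef_pos: [470.9, -271.0, 165.9]
tcp_rot: [3.141, -0.001, 0.084]
ft_force: [-4.7, 4.7, 11.4]
opening: 0.146
grip_force: 30.0
```

Landed at the original stacked height of 166. I'll release, retreat and check both places.

```bash
python3 -m crank '[[0,0,0,0,45],[0,0,0,0,45],[0,0,0,0,45],[0,0,0,0,45],[0,0,-15,0,45],[0,0,-45,0,45],[0,0,-75,0,45],[30,40,-80,0,45],[30,80,-80,0,45],[30,120,-80,0,45]]'; python3 -m crank '[[-40,40,0,0,45],[-80,80,0,0,45],[-120,120,0,0,45],[-130,150,0,0,45],[-130,150,0,0,45],[-130,150,0,0,45],[-130,150,0,0,45]]'
python3 - <<'E'
from h import *
a=cam("top")["img"];o=cv2.imread("pics/top0.png");p=cv2.imread("pics/top11.png")
g=lambda i,r:np.ascontiguousarray(cv2.cvtColor(i,cv2.COLOR_BGR2GRAY).astype(np.float32)[r[0]:r[1],r[2]:r[3]])
for n,r in dict(tray=(186,264,316,384),jar=(135,165,255,285),mug=(200,235,105,145),block=(175,215,400,430)).items(): print(n,np.round(cv2.phaseCorrelate(g(o,r),g(a,r))[0],2), np.abs(g(o,r)-g(a,r)).mean().round(1))
cv2.imwrite("pics/top12.png",a)
E
python3 topchk.py | cut -c1-3,48-90; python3 go.py
```

```text
t: 39.97
eef_pos: [512.1, -385.3, 245.8]
tcp_rot: [3.14, -0.002, 0.087]
ft_force: [0.6, 0.3, 0.2]
opening: 0.469
grip_force: 0.0
t: 40.55
eef_pos: [392.4, -546.1, 243.9]
tcp_rot: [-3.141, 0.0, 0.081]
ft_force: [0.9, 1.2, 0.1]
opening: 0.475
grip_force: 0.0
tray [-0.3  -0.12] 11.6
jar [-0.01  0.01] 4.7
mug [ 0.03 -0.01] 3.8
block [0.1  0.02] 3.3
205........................
206........................
207........................
208........................
2098] ....+##########+####+.....
210, 103] ....+################+....
211 .....+#..+####++...##+....
212...##..##+.......##+....
213 .....##+.######+...###....
214.....##+.+#####++..##+....
215...###.+######+..##+....
216....+##.########..##+....
217....+##.+#######+.###....
218....##.########..###....
219.....##.#######...###....
220 ......##.###+.+....+##....
221] ......##.+####+##...##....
222....##............##....
223....##............##....
224....##+...........##....
225.....##+...........+#....
226....##+...........+#....
227....###...........##....
228.....+##...........##+...
229.....+##..+........##+...
230....+##...........##+...
231.....##...........+##...
232.....##...........###...
233.....##+..........###...
234.....####++++....+###...
235.......#############....
236........++++++#+###.....
at [ 393.9 -544.3  244.4] yaw 0.084 t 40.65
```

```bash
python3 - <<'E'
from h import *
b=cam("side")["img"];o=cv2.imread("pics/side9.png")
g=lambda i:cv2.GaussianBlur(cv2.resize(cv2.cvtColor(i,cv2.COLOR_BGR2GRAY)[130:170,235:285],None,fx=8,fy=8,interpolation=cv2.INTER_CUBIC),(0,0),3)
A,O=g(b),g(o)
def sh(n,x0,y0,x1,y1):
    x0,x1=[(v-235)*8 for v in(x0,x1)];y0,y1=[(v-130)*8 for v in(y0,y1)]
    r=cv2.matchTemplate(A[max(0,y0-32):y1+32,x0-32:x1+32],O[y0:y1,x0:x1],cv2.TM_CCOEFF_NORMED);_,m,_,l=cv2.minMaxLoc(r);print(n,m.round(3),(np.array(l)-[32,min(32,y0)])/8)
sh("head",256,141,265,150);sh("axle",247,143,254,156)
E
python3 asc.py | sed -n 12,36p
```

```text
139 ..........................##............######...........
140 ..#...#..........#...................#.########........##
141 .............6...6....6...6...6....##...##............###
142 #...................................#............#..#####
143 ........#..6............#....#3.................#########
144 ..........#.........#.....3...#.........#..#...########..
145 #..............##.....3....#.##0................#####....
146 ...........6......3.........##..............###..........
147 ............#...............0..............####..#.......
148 ...#.......#..3........................#..####...........
149 ............6...........0...........####.................
150 ..........##3.6...6....6...6...6.#######.................
151 ....#................0..........#######..................
152 .......#....3.................##3##......................
153 ...............##0.........3.#####.......................
154 ..............###......3.#######.0.......................
155 .............3#0#..3...#######.........................#.
156 ..............#3#....#######.0...........................
157 ..............###..#######...............................
158 ..............##0..#####.0...............................
159 ...............#######...................................
160 ................##..#.0..................................
161 #..#............0........................................
162 ..................0......................................
163 ....................................#....................Traceback (most recent call last):
  File "<stdin>", line 8, in <module>
  File "<stdin>", line 7, in sh
AttributeError: 'float' object has no attribute 'round'
```

Run:
```python
from h import *
b=cam("side")["img"];o=cv2.imread("pics/side9.png")
g=lambda i:cv2.GaussianBlur(cv2.resize(cv2.cvtColor(i,cv2.COLOR_BGR2GRAY)[130:170,235:285],None,fx=8,fy=8,interpolation=cv2.INTER_CUBIC),(0,0),3)
A,O=g(b),g(o)
def sh(n,x0,y0,x1,y1):
    x0,x1=[(v-235)*8 for v in(x0,x1)];y0,y1=[(v-130)*8 for v in(y0,y1)]
    r=cv2.matchTemplate(A[y0-24:y1+24,x0-24:x1+24],O[y0:y1,x0:x1],cv2.TM_CCOEFF_NORMED);_,m,_,l=cv2.minMaxLoc(r);print(n,round(m,3),(np.array(l)-24)/8)
sh("head",256,141,265,150);sh("axle",247,143,254,156);print(env.state()["t"])
```

```text
head 0.992 [-0.375  0.   ]
axle 0.981 [-0.5  -0.25]
40.8
```

The head sits where it did at the first hard stop (shift relative to the axle ≤0.3 px). The ring leg's slope fits closed, and the trays are within about 1 mm of where they started.

```bash
python3 -c "
from cell import env
print(env.job_done())"
```

```text
the job is handed in; nothing more can be done
None
```

I handed the job in at about 41 s of the 72 s allowed: the linchpin is pushed home, its ring is closed and the upper tray is back on the lower one, but no verdict came back and pin depth is the least certain part, since closing the ring pulled it out about 11 mm and I pushed it back to a firm stop.

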